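# Complete and stack the sample trays

## Robot

A 7-joint arm with a two-finger parallel gripper is mounted at the origin on the work surface. World frame = base frame: x ahead of the robot, y to its left, z up, the work surface at z = 0. Lengths are in m, angles in degrees, forces in N, time in s.
With the tool pointing down it reaches from about 0.425 to 0.875 m from the base axis. Payload 4.7 kg.
Tool frame: the origin (TCP) lies on the centre line of the jaws, within the pads' length; the fingertips stand ahead of it and the grasp point (between the pads) lies 2 mm behind it (env.tip_reach is the x of the fingertips in the tool frame, in m); x points along the fingers, z is the direction in which the jaws open and shut, and the axes are right-handed (so a half turn about x gives the same grasp; the last joint's range is limited). The gripper opens to 87 mm and grips with 3 to 60 N. Pads are 19 mm wide; open, the fingers measure 117 mm over their backs; the gripper's body (75 mm by 190 mm) begins 51 mm behind the grasp point.
Start: joints at [-67.374, 18.392, -4.016, 83.108, 1.295, 78.541, -3.26], TCP at [0.242, 0.603, 0.24] pointing down, gripper open.
Joint ranges: [-163.93, 163.93], [-17.29, 119.83], [-79.2, 71.16], [3.27, 140.29], [-89.18, 269.18], [5.43, 117.66], [-154.24, 154.24]. Speed limits (degrees/s): [147.25, 147.25, 180, 180, 180, 180, 180].

## Interface

Orientations are given as [roll, pitch, yaw] about the fixed x, y, z axes, in that order (R = Rz(yaw) Ry(pitch) Rx(roll)).
In Python, from cell import telemetry, optics, env, models gives the robot as it stands.
- The arm moves only by the shell command python3 -m pendant 'ROWS' [FORCE]. ROWS is JSON, a list of rows, each a list of 3 entries, a list of its own where there are three numbers: the finger opening in mm, from 0 to 87, then the shift along the tool's x, y, z in mm, then the turn, a rotation vector about the tool's x, y, z in rad. A call has 1 to 10 rows; each row is the pose to reach, as a shift and turn from the pose commanded when the call began, along the tool's axes at that moment; what a row does not reach only later rows make up. A row lasts 1/12 s, in which the tool goes at most 41.7 mm and 7.16 degrees, less where a joint would pass 70% of its speed; a pose out of reach is approached as far as the arm can. A call with a gripper value outside its range is refused whole. The fingers move at their own pace and stop on an object; FORCE is the grip in N (left out, the last holds). Time passes only in rows, so rows that repeat a pose let the fingers close. It gives the time, the measured TCP pose, the force and the opening at its end, in the units of the state.
- telemetry.get_obs(): the state, without advancing time (a new reading comes with each control period).
- optics.read_camera(name): name is "scene" or "top" or "wrist"; returns a dict with "image" (480x640x3 uint8, blue, green, red), "range_z" (480x640 float32, m along the optical axis (not along the pixel's ray), 0 where there is no reading), "fx", "fy", "cx", "cy" (pixels), "k1" (the pictures are not rectified: a ray, as slopes to the right and down, at radius r is drawn at 1 + k1 r^2 times it, then the intrinsics apply), "cam_to_world" (4x4, takes a point from camera to world coordinates). Camera axes: x right, y up, looking along -z (the intrinsics and any distortion apply to the point x, -y, -z); pixel columns grow to the right and rows downward; lengths in m; the calibration is good to about 2 mm. A picture is of the moment at which its call begins.
- env.sign_off(): hands the job in, once; it reports no verdict.
Trained networks look in the newest picture that a camera, given by its name, has taken for a name from the list of things; names that differ only in an ending like _2 or _b are one class to them, and where a whole thing is asked for, a point or a joint stands for the part that bears it (a point fixed in the world has none). Each returns a list of dicts, best first, with "confidence" (0 to 1); they miss things now and then, are a little off and sometimes report something else, mostly with a low value. They report only what shows in the picture. A call takes as long as a camera call. They do not tell look-alikes from the thing itself.
- models.masks_of(camera, label): "pixels" (480x640 bool, what is visible of it) and "extent" ([left, top, right, bottom] as shares, 0 to 1, of the picture: columns of its width, rows of its height, round what is visible of it).
- models.landmark_of(camera, label): "centre" ([row, column] as shares, 0 to 1, of the picture: columns of its width, rows of its height: a listed point, or the origin of a listed thing).
The state is a dict: "time_s": time; "qpos": joint angles; "joint_velocities": joint speeds; "effort": joint torques, N m; "tool_pos": TCP position; "tool_rot": TCP orientation; "force": force on the tool from outside, world axes, zero at the start; "wrist_torque": the same for the moment, N m; "grip_width": finger opening in m.
Only numpy, scipy, OpenCV 4.12 (cv2) and the standard library are available. Lean on these libraries where they do the work, as an engineer would, in place of code of your own. Each camera call takes 0.05 s, during which the arm holds its last target.

## Task

Put the amber sample vial that stands on the bench upright into the one empty well of the blue lower tray, the well with the green floor. Then pick up the white upper tray by its orange handle, keeping it level and its two jars in place, and lower it gently onto the blue tray so that all four corner lugs drop fully home into the sockets; let go, and leave everything else where it is.

Things in the scene. Friction and masses are not known exactly. Their poses are not given: they have to be found in the camera images.
- lower_tray: Blue lower tray, 200 x 140 mm, 85 mm high, screwed to the bench (cannot move). Origin: centre of its underside, on the bench; x along the 200 mm side, y along the 140 mm side, z up. Base plate 20 mm thick with three round wells, 44 mm in diameter and 14 mm deep (floor 6 mm above the bench), at x = -50, 0, +50 mm, y = 0. Two hold vials (stored_a, stored_b), one is empty.
- lower_top (a point): Centre of the lower tray, 85 mm above the bench, level with the tops of its four corner posts; axes as the tray. The posts are 26 x 26 mm, centred at x = +-87, y = +-57 mm, with white tops; in each top a square socket 15 x 15 mm, 14 mm deep, its mouth chamfered 2 mm.
- empty_well (a point): Centre of the floor of the one empty well of the lower tray, shown by a thin green disc 39 mm in diameter; 6 mm above the bench. Any of the three wells may be the empty one. It is a fixed mark; only its position matters.
- vial_mid (a point): Amber sample vial with a red cap standing on the bench: a cylinder 40 mm in diameter, 70 mm high, about 70 g. The point is its centre, 35 mm above its underside; z is its axis, up. Best gripped across the cap, 10 to 15 mm above the centre, with the fingers closing along the tray's y when it is set down, as the neighbouring vials stand along x.
- handle (a point): Centre of the orange bridge handle of the white upper tray, 100 mm above the lug tips; axes as the tray (x along its 200 mm side). The handle is a straight bar along y, 14 mm wide (x), 16 mm high, 92 mm free between its uprights, over the tray's middle: grip from above, fingers closing along x. When fully stacked this point is 88 mm above lower_top; either way round is right.
- upper_tray: White upper tray, 200 x 140 mm, loose, about 0.32 kg (0.42 kg with its jars). Origin: its centre, level with the lug tips; x along the 200 mm side, z up. Plate 20 mm thick, underside 12 mm above the origin. Four round orange lugs below at x = +-87, y = +-57 mm, 12 mm long, 11 mm in diameter, tapering to 7 mm at the tip; it stands on them. Stacked, the plate lies on the post tops.
- jar_a_mid (a point): Clear jar with a grey cap, standing in the well of the upper tray at x = -60 mm: 40 mm in diameter, 50 mm high, 50 g, loose. Point at its centre, z up.
- jar_b_mid (a point): The same kind of jar in the upper tray's well at x = +60 mm. Point at its centre, z up.
- stored_a_mid (a point): Amber vial with red cap, same as the loose one, standing in a well of the lower tray. Point at its centre, z up. To be left there.
- stored_b_mid (a point): Another such vial in another well of the lower tray. Point at its centre, z up. To be left there.
- reagent_mid (a point): Bystander: amber reagent bottle, 68 mm in diameter, 160 mm high; point half-way up.
- wine_mid (a point): Bystander: green wine sample bottle, 74 mm in diameter, 290 mm high; point half-way up.
- beaker_mid (a point): Bystander: glass beaker, 70 mm in diameter, 90 mm high; point half-way up.
- tub_mid (a point): Bystander: white plastic jar with blue cap, 90 mm in diameter, 110 mm high; point half-way up.
- tip_box_mid (a point): Bystander: blue pipette-tip box with clear cover, 120 x 85 x 75 mm; point half-way up.
There are look-alikes about, which are no part of the job. What is shaped like the part that bears jar_a_mid but purple or yellow is not meant.

How it is judged:
By the outcome, as a careful person would: the job done as asked, in the order asked, and still so for the second after the job is handed in, with the robot touching nothing.
It also fails if it takes over 64 s, if anything falls off the work surface, if the arm or the gripper's body presses on something with over 40 N, if the wrist force passes 120 N, or if a joint passes its speed limit or range.

## Working session

There is one attempt and no reset: what is moved stays moved. The work goes in short steps, Python scripts to look and compute and a shell command to move; the robot and the scene stay as the last step left them, time stands still between calls to the robot, and variables do not carry over. Pictures are saved under pics/ and viewed, and the job is handed in when it is done.

```bash
ls; mkdir -p pics
cat > h.py <<'E'
import numpy as np, cv2
from cell import telemetry, optics, env, models
from scipy.spatial.transform import Rotation as R
def snap(c,name):
    d=optics.read_camera(c); cv2.imwrite(f'pics/{name}.png',d['image']); return d
def pts(d,uv,z=None):
    """pixels (u,v) -> world; z range array or from range_z"""
    uv=np.atleast_2d(np.asarray(uv,float))
    K=np.array([[d['fx'],0,d['cx']],[0,d['fy'],d['cy']],[0,0,1]])
    n=cv2.undistortPoints(uv.reshape(-1,1,2),K,np.array([d['k1'],0,0,0,0.])).reshape(-1,2)
    return n
def world(d,uv):
    uv=np.atleast_2d(np.asarray(uv)); n=pts(d,uv)
    z=d['range_z'][uv[:,1].astype(int),uv[:,0].astype(int)]
    P=np.c_[n[:,0]*z,-n[:,1]*z,-z]
    T=np.array(d['cam_to_world']); return P@T[:3,:3].T+T[:3,3],z
def atheight(d,uv,h):
    n=pts(d,uv); T=np.array(d['cam_to_world'])
    r=np.c_[n[:,0],-n[:,1],-np.ones(len(n))]@T[:3,:3].T
    return T[:3,3]+r*((h-T[2,3])/r[:,2])[:,None]
def proj(d,P):
    T=np.linalg.inv(np.array(d['cam_to_world'])); p=np.atleast_2d(P)@T[:3,:3].T+T[:3,3]
    x=p[:,0]/-p[:,2]; y=-p[:,1]/-p[:,2]; f=1+d['k1']*(x*x+y*y)
    return np.c_[d['fx']*x*f+d['cx'],d['fy']*y*f+d['cy']]
E
python3 - <<'E'
from h import *
print(telemetry.get_obs(), env.tip_reach)
for c in ['scene','top','wrist']:
    d=snap(c,c+'0'); print(c,d['fx'],d['k1'],np.round(d['cam_to_world'],3).tolist())
E
```

```text
pics
{'time_s': 0.0, 'qpos': array([-67.37405906,  18.44070722,  -4.01589888,  83.17458316,
         1.29588901,  78.54065073,  -3.26079633]), 'joint_velocities': array([0.00075812, 0.01659762, 0.05532853, 0.00328811, 0.00264192,
       0.01597475, 0.00619635]), 'effort': array([ 1.31760762e-04, -4.91293502e+01, -4.03269734e-01, -3.12519407e+01,
       -6.37760991e-02,  4.39606409e-02,  1.76724748e-04]), 'tool_pos': array([0.24143364, 0.6029391 , 0.23844566]), 'tool_rot': array([-176.65325069,   89.88916412, -108.46971917]), 'force': array([-0.54559652,  0.52097712, -0.63193476]), 'wrist_torque': array([ 0.02574546,  0.01085209, -0.00446659]), 'grip_width': 0.08666159207571225} 0.017
scene 601.6992173163925 -0.17527098007687955 [[-0.889, -0.364, 0.278, 1.013], [0.458, -0.727, 0.511, 0.794], [0.016, 0.582, 0.813, 1.356], [0.0, 0.0, 0.0, 1.0]]
top 467.49079878975937 0.03095301014148991 [[-0.005, 0.985, -0.17, 0.402], [-1.0, -0.006, -0.001, 0.007], [-0.002, 0.17, 0.985, 1.152], [0.0, 0.0, 0.0, 1.0]]
wrist 362.94498406794776 -0.06742548266867901 [[0.372, -0.892, -0.256, 0.17], [0.928, 0.357, 0.105, 0.632], [-0.003, -0.277, 0.961, 0.385], [0.0, 0.0, 0.0, 1.0]]
```

View pics/scene0.png

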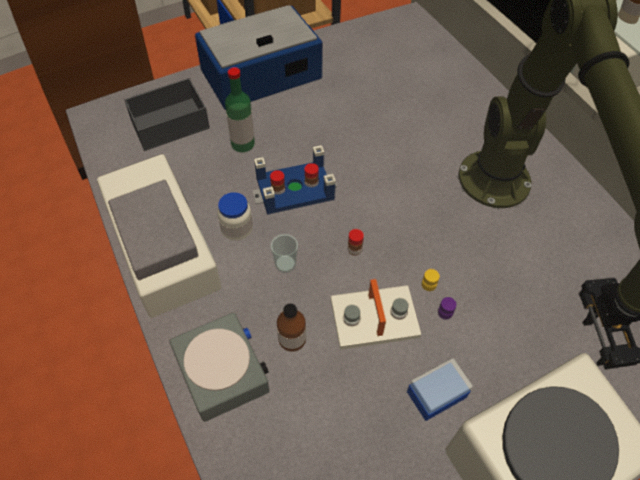

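View pics/top0.png

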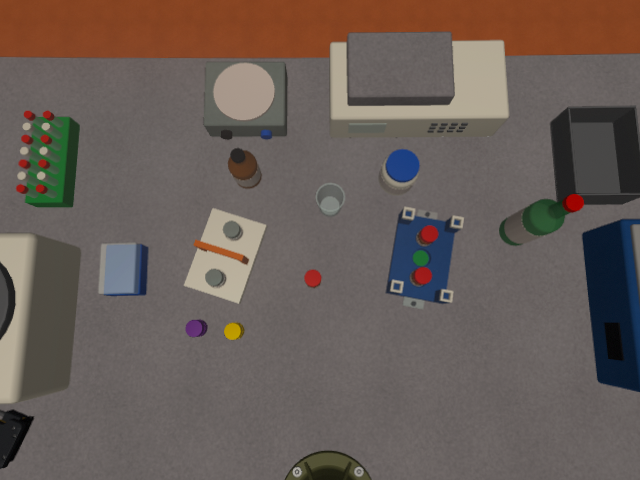

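View pics/wrist0.png

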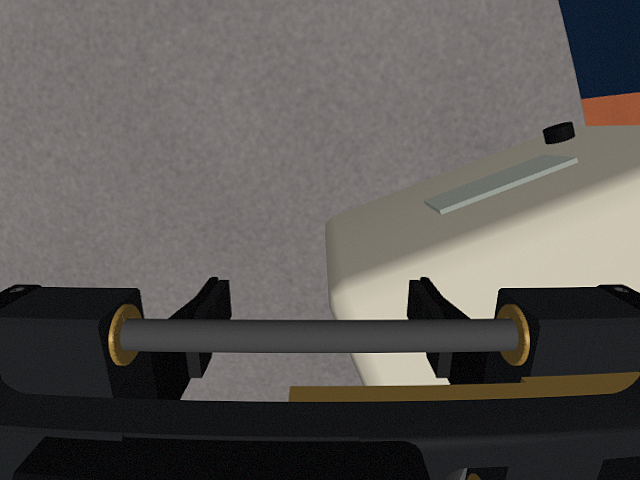

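The top view shows the loose vial at (313,278), the blue tray at (422,257) with its middle well empty and green, and the white tray at (226,255) with its handle running from (197,244) to (246,261). I'll measure these next.

Run:
```python
from h import *
H={'vial_mid':.035,'lower_top':.085,'empty_well':.006,'handle':.1,'jar_a_mid':None,'stored_a_mid':.041,'tub_mid':.055,'beaker_mid':.045,'reagent_mid':.08,'lower_tray':0,'upper_tray':0,'wine_mid':.145}
for c in ['top','scene']:
    d=optics.read_camera(c)
    np.savez(f'{c}.npz',**{k:d[k] for k in d})
    for n,h in H.items():
        for r in models.landmark_of(c,n)[:4]:
            uv=np.array([r['centre'][1]*640,r['centre'][0]*480])
            hh=.047 if h is None else h
            print(c,n,round(r['confidence'],2),uv.round(1),atheight(d,[uv],hh)[0].round(4))
```

```text
top vial_mid 0.79 [313.9 279.2] [0.5031 0.0293 0.035 ]
top lower_top 0.67 [427.1 252.3] [ 0.5592 -0.2323  0.085 ]
top empty_well 0.76 [419.4 259.7] [ 0.5525 -0.2303  0.006 ]
top empty_well 0.64 [535.7 221.7] [ 0.6463 -0.5221  0.006 ]
top handle 0.57 [219.7 247.3] [0.5712 0.2422 0.1   ]
top jar_a_mid 0.78 [236.5 333.3] [0.3779 0.2086 0.047 ]
top jar_a_mid 0.56 [193.2 328.2] [0.3903 0.3089 0.047 ]
top jar_a_mid 0.55 [214.9 273.1] [0.5179 0.2633 0.047 ]
top stored_a_mid 0.88 [423.  238.1] [ 0.6003 -0.2338  0.041 ]
top stored_a_mid 0.67 [313.1 276.3] [0.5095 0.0312 0.041 ]
top tub_mid 0.77 [397.6 172.4] [ 0.7608 -0.1758  0.055 ]
top beaker_mid 0.78 [331.  199.1] [ 0.6975 -0.013   0.045 ]
top reagent_mid 0.89 [242.  166.9] [0.7686 0.1996 0.08  ]
top reagent_mid 0.28 [315.4 283.5] [0.4892 0.0251 0.08  ]
top lower_tray 0.77 [419.5 255.3] [ 0.5642 -0.2323  0.    ]
top lower_tray 0.45 [424.9 239.2] [ 0.6048 -0.2474  0.    ]
top upper_tray 0.72 [229.7 255.2] [0.5672 0.2392 0.    ]
top wine_mid 0.73 [538.  220.5] [ 0.6193 -0.4631  0.145 ]
top wine_mid 0.61 [420.7 257. ] [ 0.5402 -0.2046  0.145 
[... 439 characters left out ...]
 304.8] [0.3951 0.3115 0.047 ]
scene jar_a_mid 0.39 [296.1 171.2] [ 0.5421 -0.2508  0.047 ]
scene stored_a_mid 0.83 [274.4 182. ] [ 0.6132 -0.2465  0.041 ]
scene stored_a_mid 0.45 [398.2 308.3] [0.5083 0.2607 0.041 ]
scene tub_mid 0.9 [232.8 213.3] [ 0.7643 -0.1851  0.055 ]
scene beaker_mid 0.7 [282.6 252.5] [ 0.6945 -0.0152  0.045 ]
scene reagent_mid 0.92 [290.7 323.7] [0.7712 0.1971 0.08  ]
scene lower_tray 0.65 [293.5 170.3] [ 0.5307 -0.2951  0.    ]
scene lower_tray 0.63 [293.7 187.4] [ 0.5587 -0.235   0.    ]
scene upper_tray 0.98 [373.9 319.5] [0.564  0.2435 0.    ]
scene upper_tray 0.22 [237.8 113.9] [ 0.5877 -0.5961  0.    ]
scene wine_mid 0.94 [238.  110.1] [ 0.6266 -0.4621  0.145 ]
```

Run:
```python
from h import *
im=cv2.imread('pics/top0.png')
cv2.imwrite('pics/crop1.png',cv2.resize(im[195:315,375:475],None,fx=5,fy=5,interpolation=cv2.INTER_CUBIC))
cv2.imwrite('pics/crop2.png',cv2.resize(im[200:310,175:275],None,fx=5,fy=5,interpolation=cv2.INTER_CUBIC))
```

```text
(no output)
```

View pics/crop1.png

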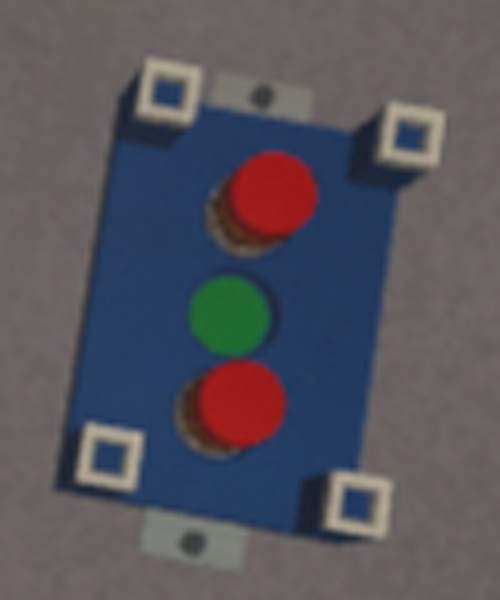

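View pics/crop2.png

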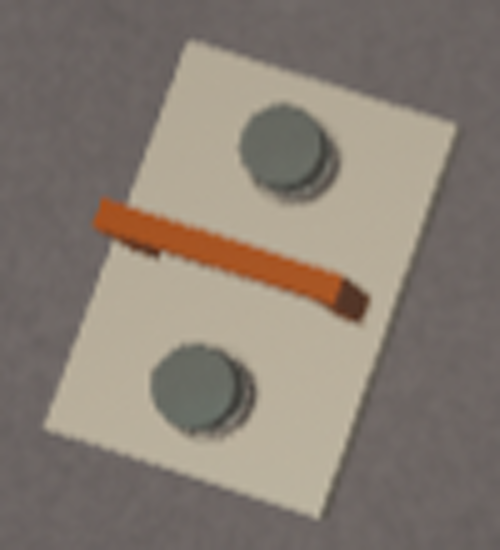

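Run:
```python
from h import *
d=dict(np.load('top.npz'))
def c(x,o): return (np.array(x,float)+.5)/5-.5+np.array(o)
P=atheight(d,c([[169,93],[411,137],[110,457],[357,504]],[375,195]),.085)
print('posts',P.round(4)); print('centre',P.mean(0).round(4))
xa=(P[0]+P[1]-P[2]-P[3])/2; ya=(P[0]+P[2]-P[1]-P[3])/2
print('yaw',np.degrees(np.arctan2(xa[1],xa[0])),np.linalg.norm(xa),np.degrees(np.arctan2(ya[1],ya[0]))-90,np.linalg.norm(ya))
print('green',atheight(d,c([[230,316]],[375,195]),.006),'caps',atheight(d,c([[274,194],[242,404]],[375,195]),.076))
P=atheight(d,c([[189,41],[457,124],[44,429],[321,518]],[175,200]),.032)
print('upper',P.round(4),P.mean(0).round(4))
xa=(P[0]+P[1]-P[2]-P[3])/2; ya=(P[0]+P[2]-P[1]-P[3])/2
print('yaw',np.degrees(np.arctan2(xa[1],xa[0])),np.linalg.norm(xa),np.degrees(np.arctan2(ya[1],ya[0]))-90,np.linalg.norm(ya))
hp=atheight(d,c([[110,198],[100,227],[345,277],[335,305]],[175,200]),.108); print('handle',hp.round(4),hp.mean(0).round(4))
im=d['image']; hsv=cv2.cvtColor(im,cv2.COLOR_BGR2HSV)
m=((hsv[...,0]<6)|(hsv[...,0]>174))&(hsv[...,1]>180)&(hsv[...,2]>110)
n,l,s,ce=cv2.connectedComponentsWithStats(m.astype(np.uint8))
for i in range(1,n):
    if s[i,4]>50: print(ce[i],s[i],atheight(d,[ce[i]],.070)[0].round(4))
print('range pts upper plate', [world(d,[[x,y]])[0][0].round(3).tolist() for x,y in [(200,285),(250,225)]], 'vial top',world(d,[[313,278]])[0].round(3))
```

```text
posts [[ 0.6517 -0.1928  0.085 ]
 [ 0.63   -0.3042  0.085 ]
 [ 0.4821 -0.1597  0.085 ]
 [ 0.4604 -0.2706  0.085 ]]
centre [ 0.5561 -0.2318  0.085 ]
yaw -11.11768882019913 0.17284502186929912 -11.056033600924536 0.11323754848888658
green [[ 0.55718282 -0.23347142  0.006     ]] caps [[ 0.60512043 -0.24166316  0.076     ]
 [ 0.5068579  -0.22259341  0.076     ]]
upper [[0.6805 0.2784 0.032 ]
 [0.6381 0.1462 0.032 ]
 [0.4906 0.3407 0.032 ]
 [0.4475 0.2078 0.032 ]] [0.5642 0.2433 0.032 ]
yaw -18.020366771002653 0.20010366280276184 -17.861112256595447 0.13928630592302665
handle [[0.5888 0.2931 0.108 ]
 [0.5755 0.2971 0.108 ]
 [0.552  0.1861 0.108 ]
 [0.5393 0.1903 0.108 ]] [0.5639 0.2417 0.108 ]
[574.39495798 201.97478992] [566 194  18  17 238] [ 0.6796 -0.5864  0.07  ]
[429.11214953 233.3411215 ] [421 226  17  16 214] [ 0.6064 -0.2424  0.07  ]
[422.64125561 275.18834081] [415 267  17  17 223] [ 0.5079 -0.2231  0.07  ]
[312.48780488 277.92682927] [305 270  16  17 205] [0.5029 0.0319 0.07  ]
range pts upper plate [[0.491, 0.302, 0.03], [0.637, 0.186, 0.031]] vial top [[0.503 0.031 0.069]]
```

```bash
cat >> h.py <<'E'
def target_R(jawyaw):
    z=np.array([np.cos(np.radians(jawyaw)),np.sin(np.radians(jawyaw)),0]); x=np.array([0,0,-1.]); return np.c_[x,np.cross(z,x),z]
def go(pos,jawyaw,o=None):
    o=o or telemetry.get_obs()
    Rn=R.from_euler('xyz',o['tool_rot'],degrees=True); best=None
    for k in (0,180):
        rv=(Rn.inv()*R.from_matrix(target_R(jawyaw+k))).as_rotvec()
        if best is None or np.linalg.norm(rv)<np.linalg.norm(best): best=rv
    sh=Rn.inv().apply(np.array(pos)-o['tool_pos'])*1000
    zz=Rn.apply([0,0,1])
    print('shift mm',sh.round(1).tolist(),'rv',best.round(4).tolist(),'| now pos',o['tool_pos'].round(4),'jawyaw',round(np.degrees(np.arctan2(zz[1],zz[0])),2),'tilt',np.round(np.degrees(Rn.apply([1,0,0])[:2]),2),'F',o['force'].round(1),'grip',round(o['grip_width']*1000,1),'t',round(o['time_s'],2),'q',np.round(o['qpos'],0))
E
python3 - <<'E'
from h import *
go([.503,.0315,.2],78.9)
E
```

```text
shift mm [39.6, -455.2, -433.8] rv [-0.1871, 0.0001, 0.0001] | now pos [0.2416 0.6034 0.2396] jawyaw 68.18 tilt [0. 0.] F [ 0.4  0.5 -0. ] grip 86.8 t 1.45 q [-67.  18.  -4.  83.   1.  79.  -3.]
```

```bash
python3 -m pendant '[[80,[0,-30,-29],[0,0,0]],[80,[2,-60,-57],[-0.0187,0,0]],[80,[4,-88,-84],[-0.05,0,0]],[80,[8,-116,-111],[-0.08,0,0]],[80,[10,-144,-137],[-0.1,0,0]],[80,[12,-172,-164],[-0.12,0,0]],[80,[14,-200,-191],[-0.14,0,0]],[80,[16,-228,-217],[-0.16,0,0]],[80,[18,-256,-244],[-0.187,0,0]],[80,[20,-284,-271],[-0.187,0,0]]]' 30
python3 - <<'E'
from h import *
go([.503,.0315,.2],78.9)
E
```

```text
time_s: 2.28
tool_pos: [0.4051, 0.2445, 0.2198]
tool_rot: [-30.6, 89.9, 48.4]
force: [-0.4, 0.5, -0.4]
grip_width: 0.0796
shift mm [19.7, -136.9, -190.4] rv [0.0012, 0.001, 0.0006] | now pos [0.4051 0.2445 0.2198] jawyaw 78.97 tilt [0.04 0.05] F [-0.4  0.5 -0.4] grip 79.6 t 2.28 q [-45.  -3.  11. 109.   1.  74.  44.]
```

```bash
python3 -m pendant '[[70,[3,-22,-30],[0,0,0]],[70,[6,-44,-61],[0,0,0]],[70,[9,-66,-92],[0,0,0]],[70,[12,-88,-122],[0,0,0]],[70,[15,-108,-150],[0,0,0]],[70,[18,-125,-174],[0,0,0]],[70,[20,-137,-190],[0,0,0]],[70,[20,-137,-190],[0,0,0]],[70,[20,-137,-190],[0,0,0]]]'
python3 - <<'E'
from h import *
go([.503,.0315,.2],78.9)
d=snap('wrist','w1'); np.savez('w1.npz',**d)
for r in models.landmark_of('wrist','vial_mid')[:2]:
    uv=np.array([r['centre'][1]*640,r['centre'][0]*480]); print(r['confidence'],uv,atheight(d,[uv],.035))
im=d['image']; hsv=cv2.cvtColor(im,cv2.COLOR_BGR2HSV)
m=((hsv[...,0]<6)|(hsv[...,0]>174))&(hsv[...,1]>150)&(hsv[...,2]>80)
n,l,s,ce=cv2.connectedComponentsWithStats(m.astype(np.uint8))
for i in range(1,n):
    if s[i,4]>50: print(ce[i],s[i],atheight(d,[ce[i]],.070)[0].round(4))
go([.503,.0315,.045],78.9)
E
```

```text
time_s: 3.03
tool_pos: [0.5026, 0.0325, 0.1995]
tool_rot: [40.7, 90.0, 119.4]
force: [-0.0, 0.6, 0.0]
grip_width: 0.0703
shift mm [-0.5, -0.6, -0.9] rv [-0.003, 0.0001, -0.0001] | now pos [0.5026 0.0325 0.1995] jawyaw 78.73 tilt [-0.    0.01] F [-0.   0.6  0. ] grip 70.3 t 3.03 q [-32.   1.  26. 108.  -1.  71.  73.]
0.59 [318.72  224.784] [[0.50094809 0.03273602 0.035     ]]
0.56 [538.304 233.184] [[0.54728234 0.22706906 0.035     ]]
[319.07828656 233.79419005] [ 295  208   49   53 2031] [0.4999 0.0333 0.07  ]
[ 40.61012312 282.17099863] [  9 270  55  31 731] [ 0.4951 -0.2094  0.07  ]
shift mm [154.6, -1.5, -3.1] rv [0.0013, 0.0007, -0.0003] | now pos [0.5021 0.0347 0.1996] jawyaw 78.98 tilt [-0.01  0.04] F [-0.2 -0.2  0.6] grip 69.9 t 3.13 q [-32.   1.  26. 108.  -1.  71.  73.]
```

View pics/w1.png

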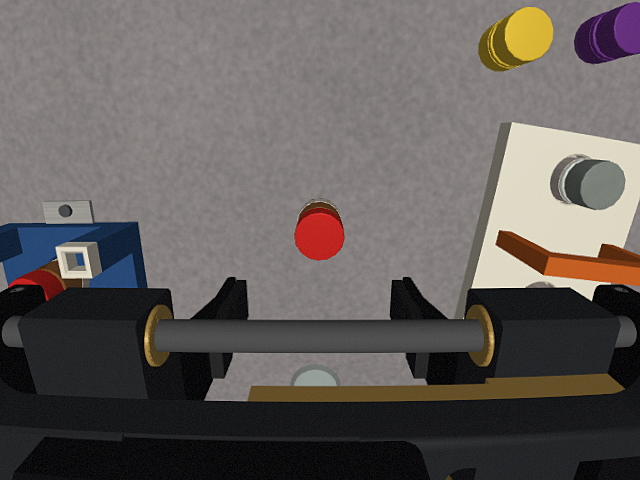

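The wrist view shows the vial's cap at (319,234), between the jaws and ahead of them. The wrist and top cameras agree on its position to about 3 mm, so I'm descending.

```bash
python3 -m pendant '[[70,[20,0,0],[0,0,0]],[70,[50,0,0],[0,0,0]],[70,[80,0,0],[0,0,0]],[70,[105,0,0],[0,0,0]],[70,[125,0,0],[0,0,0]],[70,[140,0,0],[0,0,0]],[70,[150,0,0],[0,0,0]],[70,[154,0,0],[0,0,0]],[70,[154,0,0],[0,0,0]]]'
python3 - <<'E'
from h import *
go([.5025,.0325,.045],78.9)
d=snap('wrist','w2')
go([.5025,.0325,.045],78.9)
E
```

```text
time_s: 3.88
tool_pos: [0.5019, 0.0344, 0.0451]
tool_rot: [101.8, 89.9, -179.2]
force: [-0.5, 0.3, 0.0]
grip_width: 0.0697
shift mm [0.1, -0.9, -1.7] rv [0.0015, -0.0002, -0.0011] | now pos [0.5019 0.0344 0.0451] jawyaw 78.99 tilt [-0.06 -0.  ] F [-0.5  0.3  0. ] grip 69.7 t 3.88 q [-30.  12.  25. 116.  -7.  53.  78.]
shift mm [0.9, -0.3, -1.7] rv [0.0011, 0.0003, 0.0002] | now pos [0.5026 0.0342 0.0459] jawyaw 78.96 tilt [0.02 0.02] F [-0.3 -0.1  0.2] grip 70.0 t 3.93 q [-30.  12.  25. 116.  -7.  53.  78.]
```

View pics/w2.png

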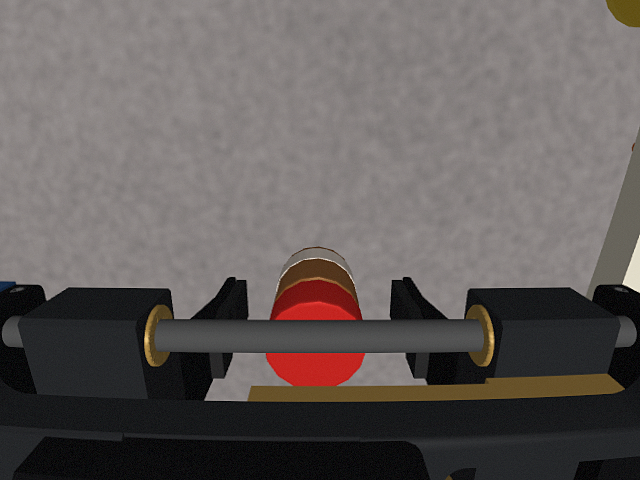

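The cap is between the pads at about (315,333) and centred, so I'm closing the gripper.

```bash
python3 -m pendant '[[60,[0,0,-1],[0,0,0]],[45,[0,0,-1],[0,0,0]],[36,[0,0,-1],[0,0,0]],[36,[0,0,-1],[0,0,0]],[36,[0,0,-1],[0,0,0]],[36,[0,0,-1],[0,0,0]],[36,[0,0,-1],[0,0,0]],[36,[0,0,-1],[0,0,0]]]' 20
python3 - <<'E'
from h import *
d=snap('wrist','w3')
go([.5025,.0325,.045],78.9)
E
```

```text
time_s: 4.6
tool_pos: [0.5024, 0.0326, 0.0458]
tool_rot: [-46.8, 90.0, 32.1]
force: [0.3, 0.5, 2.5]
grip_width: 0.0396
shift mm [0.8, -0.1, -0.1] rv [-0.0, 0.0003, 0.0003] | now pos [0.5024 0.0326 0.0458] jawyaw 78.9 tilt [0.02 0.01] F [-0.1  1.2  1.1] grip 39.3 t 4.65 q [-30.  12.  25. 116.  -7.  53.  78.]
```

View pics/w3.png

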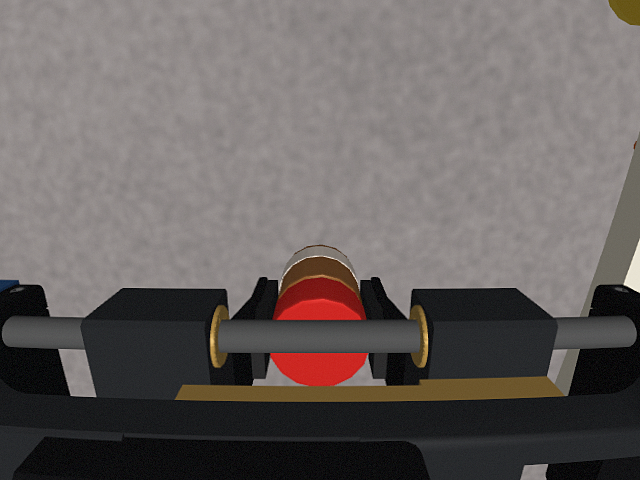

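```bash
python3 -m pendant '[[36,[-10,0,0],[0,0,0]],[36,[-30,0,0],[0,0,0]],[36,[-55,0,0],[0,0,0]],[36,[-80,0,0],[0,0,0]],[36,[-100,0,0],[0,0,0]],[36,[-112,0,0],[0,0,0]],[36,[-115,0,0],[0,0,0]],[36,[-115,0,0],[0,0,0]]]' 20
python3 - <<'E'
from h import *
go([.557,-.2325,.16],78.9)
d=snap('top','t2')
E
```

```text
time_s: 5.32
tool_pos: [0.5025, 0.0326, 0.1612]
tool_rot: [-54.2, 89.9, 24.7]
force: [0.4, 0.4, -0.7]
grip_width: 0.0394
shift mm [1.1, -104.5, -249.7] rv [0.0, 0.0009, 0.0012] | now pos [0.5025 0.0326 0.1612] jawyaw 78.9 tilt [0.08 0.04] F [ 0.4  0.4 -0.7] grip 39.4 t 5.32 q [-32.   3.  26. 110.  -2.  67.  74.]
```

```bash
python3 -m pendant '[[36,[0,-6,-15],[0,0,0]],[36,[0,-18,-43],[0,0,0]],[36,[0,-32,-77],[0,0,0]],[36,[0,-46,-111],[0,0,0]],[36,[0,-60,-145],[0,0,0]],[36,[0,-74,-178],[0,0,0]],[36,[0,-88,-210],[0,0,0]],[36,[0,-98,-235],[0,0,0]],[36,[0,-104,-248.5],[0,0,0]],[36,[0,-104.5,-249.7],[0,0,0]]]'
python3 -m pendant '[[36,[0,0,0],[0,0,0]],[36,[0,0,0],[0,0,0]]]'
python3 - <<'E'
from h import *
go([.557,-.2325,.16],78.9)
d=snap('top','t3');np.savez('t3.npz',**d)
im=d['image'];cv2.imwrite('pics/t3c.png',cv2.resize(im[195:315,375:475],None,fx=5,fy=5,interpolation=cv2.INTER_CUBIC))
d=snap('wrist','w4');np.savez('w4.npz',**d)
d=snap('scene','s4');np.savez('s4.npz',**d)
im=d['image'];cv2.imwrite('pics/s4c.png',cv2.resize(im[100:230,220:370],None,fx=5,fy=5,interpolation=cv2.INTER_CUBIC))
go([.557,-.2325,.16],78.9)
E
```

```text
time_s: 6.2
tool_pos: [0.5549, -0.2372, 0.1586]
tool_rot: [139.0, 89.7, -142.5]
force: [-1.4, -0.5, -0.1]
grip_width: 0.0395
time_s: 6.37
tool_pos: [0.5561, -0.2311, 0.1591]
tool_rot: [70.0, 89.8, 148.9]
force: [-0.6, 0.0, -0.9]
grip_width: 0.0392
shift mm [-0.9, -1.2, -1.2] rv [0.0008, 0.001, -0.0027] | now pos [ 0.5561 -0.2311  0.1591] jawyaw 78.95 tilt [-0.14  0.09] F [-0.6  0.  -0.9] grip 39.2 t 6.37 q [-11.  18.  37.  97. -11.  69. 108.]
shift mm [0.1, -0.6, -1.7] rv [0.0024, 0.001, -0.0008] | now pos [ 0.5568 -0.2307  0.1601] jawyaw 79.04 tilt [-0.03  0.07] F [ 0.4 -1.  -0.1] grip 39.7 t 6.52 q [-11.  18.  37.  97. -11.  69. 108.]
```

View pics/s4c.png

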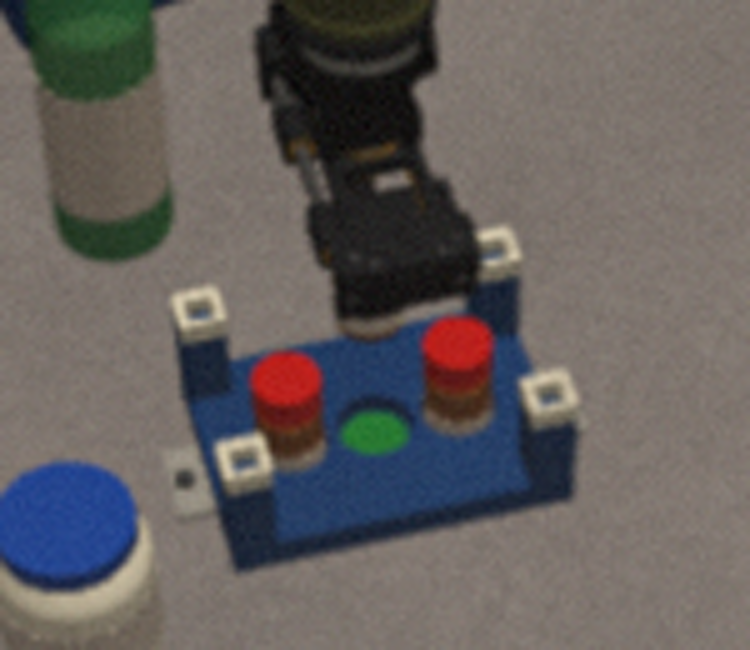

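View pics/w4.png

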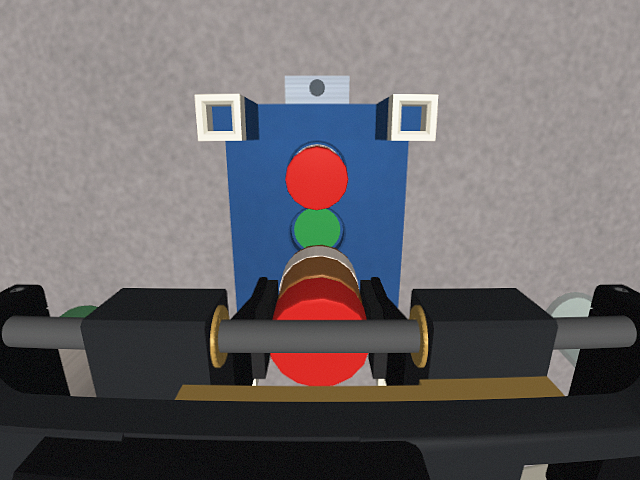

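View pics/t3c.png

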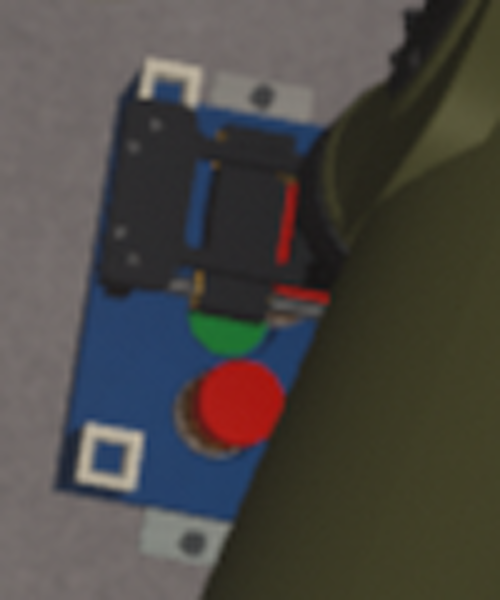

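Run:
```python
from h import *
d=dict(np.load('w4.npz')); im=d['image']; hsv=cv2.cvtColor(im,cv2.COLOR_BGR2HSV)
g=(abs(hsv[...,0].astype(int)-65)<20)&(hsv[...,1]>120)&(hsv[...,2]>60); g[:200]=0; g[255:]=0
c,r=cv2.minEnclosingCircle(np.argwhere(g)[:,::-1].astype(np.float32)); print('green',c,r)
ys,xs=np.where(g); print(xs.min(),xs.max(),ys.min(),ys.max())
print('green world',atheight(d,[c],.006).round(4), 'edges',atheight(d,[[xs.min(),c[1]],[xs.max(),c[1]]],.006).round(4).tolist())
print('socket mid far',atheight(d,[[221,118],[411,118]],.085).round(4).tolist())
# expected near sockets (tray -x end)
a=np.radians(-11.1);Rz=np.array([[np.cos(a),-np.sin(a)],[np.sin(a),np.cos(a)]])
print('from top: ',(np.array([.5561,-.2318])+ (Rz@np.array([[-.087,.057],[-.087,-.057]]).T).T).round(4).tolist())
m=((hsv[...,0]<6)|(hsv[...,0]>174))&(hsv[...,1]>150)&(hsv[...,2]>80); m[:270]=0
ys,xs=np.where(m); print('cap',xs.min(),xs.max(),ys.min(),ys.max())
w=atheight(d,[[xs.min(),333],[xs.max(),333],[320,278],[320,387]],.1845); print(w.round(4),w[:2].mean(0).round(4))
T=d['cam_to_world']
# same in w3 for comparison is identical image pos
m=((hsv[...,0]<6)|(hsv[...,0]>174))&(hsv[...,1]>150)&(hsv[...,2]>80); m[215:]=0
ys,xs=np.where(m); c2=(xs.mean(),ys.mean()); print('stored cap',c2,atheight(d,[c2],.076).round(4))
```

```text
green (316.6777648925781, 229.0) 22.87546157836914
294 339 209 247
green world [[ 0.5552 -0.232   0.006 ]] edges [[0.5515, -0.251, 0.006], [0.5589, -0.2134, 0.006]]
socket mid far [[0.4594, -0.2698, 0.085], [0.4807, -0.1609, 0.085]]
from top:  [[0.4817, -0.1591], [0.4598, -0.271]]
cap 270 367 278 385
[[ 0.5477 -0.2476  0.1845]
 [ 0.5547 -0.2116  0.1845]
 [ 0.5294 -0.2248  0.1845]
 [ 0.5752 -0.2336  0.1845]] [ 0.5512 -0.2296  0.1845]
stored cap (np.float64(316.3629483382692), np.float64(177.88548864758144)) [[ 0.5054 -0.2221  0.076 ]]
```

The wrist view shows the vial level in the jaws, centred at column 319. The green well and the sockets are centred near 316.5, so the well lies about 2 mm toward -z. I'll correct for that, lower to just above the plate and look again.

```bash
python3 -m pendant '[[36,[10,0,-1],[0,0,0]],[36,[28,0,-2],[0,0,0]],[36,[48,0,-2],[0,0,0]],[36,[66,0,-2],[0,0,0]],[36,[78,0,-2],[0,0,0]],[36,[85,0,-2],[0,0,0]],[36,[86,0,-2],[0,0,0]],[36,[86,0,-2],[0,0,0]]]'
python3 - <<'E'
from h import *
go([.557,-.2325,.074],78.9)
d=snap('wrist','w5');np.savez('w5.npz',**d)
cv2.imwrite('pics/w5c.png',cv2.resize(d['image'][130:400,190:450],None,fx=2.2,fy=2.2,interpolation=cv2.INTER_CUBIC))
d=snap('scene','s5')
im=d['image'];cv2.imwrite('pics/s5c.png',cv2.resize(im[130:230,230:350],None,fx=6,fy=6,interpolation=cv2.INTER_CUBIC))
go([.557,-.2325,.074],78.9)
E
```

```text
time_s: 7.18
tool_pos: [0.5564, -0.2345, 0.0745]
tool_rot: [104.3, 90.0, -176.8]
force: [0.1, -1.5, 0.2]
grip_width: 0.0395
shift mm [0.5, -0.2, 2.1] rv [0.0002, -0.0, -0.0001] | now pos [ 0.5564 -0.2345  0.0745] jawyaw 78.91 tilt [-0.01 -0.  ] F [ 0.1 -1.5  0.2] grip 39.5 t 7.18 q [ -9.  23.  35. 102. -15.  60. 111.]
shift mm [1.6, 0.5, 2.4] rv [0.0, -0.0001, 0.0018] | now pos [ 0.557  -0.2349  0.0756] jawyaw 78.9 tilt [ 0.1  -0.03] F [ 0.4 -0.9  0.2] grip 39.4 t 7.28 q [ -9.  23.  35. 101. -15.  60. 111.]
```

View pics/w5c.png

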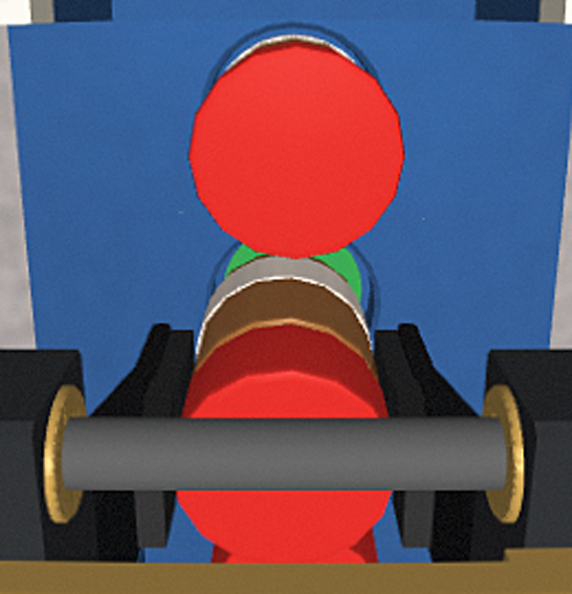

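View pics/s5c.png

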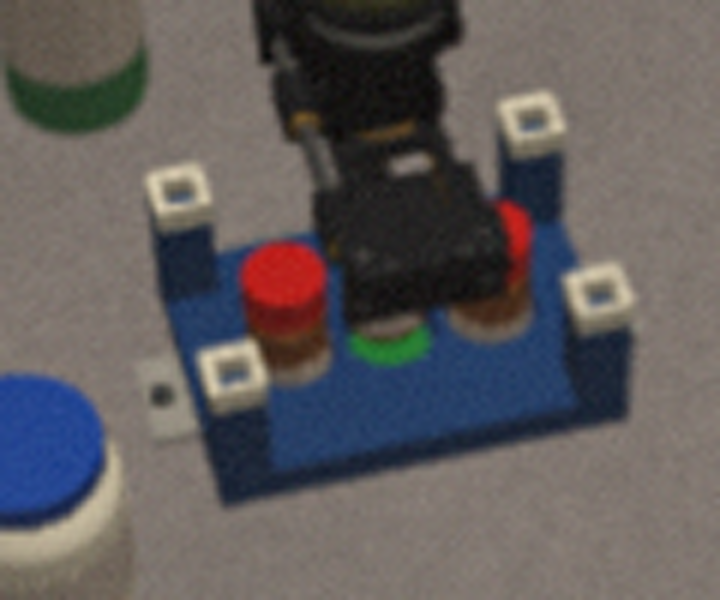

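The vial is now about 2 mm to the left: its bottom centre is at crop column 287 and the well's is at 296. I'll shift back by 2.2 mm and check with overlays.

```bash
python3 -m pendant '[[36,[0,0,1.5],[0,0,0]],[36,[0,0,2.3],[0,0,0]],[36,[0,0,2.3],[0,0,0]],[36,[0,0,2.3],[0,0,0]]]'
python3 - <<'E'
from h import *
P=[];
for i in range(3):
    P.append(telemetry.get_obs()['tool_pos'])
    d=optics.read_camera('wrist')
P=np.mean(P,0); print(P)
cv2.imwrite('pics/w6.png',d['image'])
np.savez('w6.npz',**d)
im=cv2.resize(d['image'],None,fx=3,fy=3,interpolation=cv2.INTER_CUBIC)
t=np.linspace(0,2*np.pi,90); C=np.c_[np.cos(t),np.sin(t)]
def circ(c,r,z,col):
    p=proj(d,np.c_[c+r*C,np.full(90,z)]); cv2.polylines(im,[((p+.5)*3-.5).round().astype(int)],True,col,1)
a=np.radians(-11.1); u=np.array([np.cos(a),np.sin(a)])
ctr=np.array([.5561,-.2321])
circ(ctr,.022,.020,(255,255,255)); circ(ctr-.05*u,.022,.02,(255,255,255)); circ(ctr-.05*u,.020,.076,(0,255,255))
zb=P[2]-.0455
circ(P[:2],.020,zb,(0,255,0)); circ(P[:2],.020,zb+.070,(0,255,0))
cv2.imwrite('pics/w6c.png',im[500:1180,560:1360])
go([.557,-.2325,.074],78.9)
E
```

```text
time_s: 7.62
tool_pos: [0.5571, -0.2322, 0.075]
tool_rot: [-75.4, 90.0, 3.5]
force: [-0.0, -0.5, -1.7]
grip_width: 0.0396
[ 0.55692788 -0.23228249  0.07485223]
shift mm [0.7, -0.2, -0.1] rv [-0.0, 0.0001, 0.0003] | now pos [ 0.5568 -0.2324  0.0747] jawyaw 78.9 tilt [0.02 0.  ] F [-0.3  0.4 -0.9] grip 39.5 t 7.77 q [ -9.  23.  35. 102. -15.  60. 111.]
```

View pics/w6c.png

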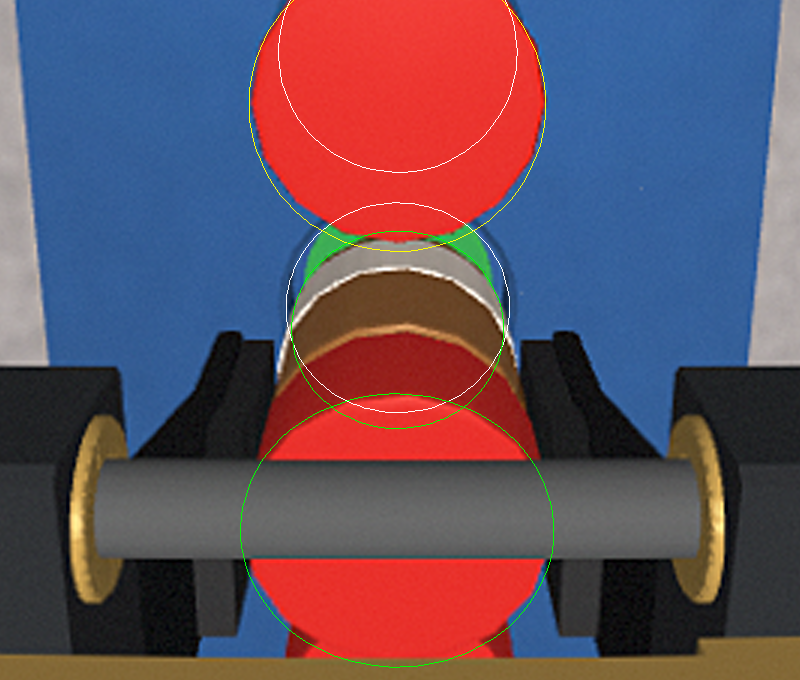

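Run:
```python
from h import *
d=dict(np.load('w6.npz'))
cv2.imwrite('pics/w6z.png',cv2.resize(d['image'][225:305,265:375],None,fx=7,fy=7,interpolation=cv2.INTER_CUBIC))
```

```text
(no output)
```

View pics/w6z.png

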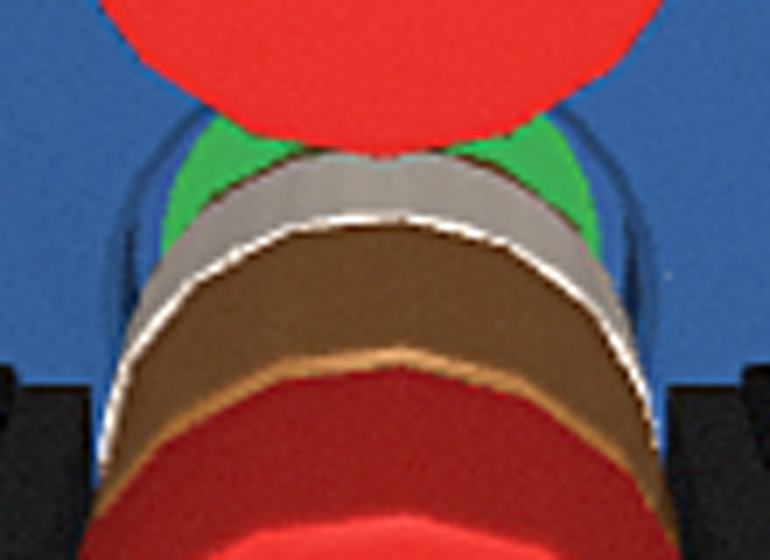

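Run:
```python
from h import *
from scipy.optimize import least_squares
d=dict(np.load('w6.npz'))
def uv(p): return (np.array(p,float)+.5)/7-.5+np.array([265,225])
def fit(p,z,r=None):
    w=atheight(d,uv(p),z)[:,:2]
    f=(lambda c:np.hypot(*(w-c[:2]).T)-(r or c[2]))
    s=least_squares(f,[*(w.mean(0)+[0.01,0]),.02] if r is None else [*(w.mean(0)+[.01,0])]); print(s.x.round(4),(s.fun*1000).round(2))
G=[(215,120),(180,175),(163,235),(545,120),(580,170),(597,225)]
fit(G,.006,.0195); fit(G,.006)
Rm=[(205,108),(150,170),(118,230),(105,290),(600,150),(640,205),(655,280)]
fit(Rm,.02,.022);fit(Rm,.02)
V=[(205,200),(250,172),(300,150),(345,144),(425,146),(470,155),(520,178),(560,205)]
fit(V,.0294,.02);fit(V,.0294);fit(V,.0294,.019)
print(telemetry.get_obs()['tool_pos'])
```

```text
[ 0.5559 -0.232 ] [ 0.02 -0.03  0.09 -0.06  0.05  0.08]
[ 0.5561 -0.232   0.0196] [ 0.05 -0.05  0.01 -0.04  0.03  0.  ]
[ 0.5538 -0.2315] [-0.44 -0.07  0.67  1.29 -0.16  0.78  0.98]
[ 0.5561 -0.2319  0.0234] [ 0.05 -0.15  0.01  0.08 -0.1   0.3  -0.19]
[ 0.5576 -0.2324] [ 0.33  0.03  0.04 -0.28 -0.31 -0.06  0.07  0.36]
[ 0.5598 -0.2329  0.0221] [-0.02 -0.04  0.17 -0.07 -0.09  0.06 -0.02  0.01]
[ 0.5565 -0.2321] [ 0.54  0.08 -0.02 -0.4  -0.42 -0.12  0.13  0.56]
[ 0.55678934 -0.23237699  0.0747011 ]
```

The fits put the well centre at (0.556, -0.232), with a chamfered rim, and the vial about 1 mm further along x. I'll correct by 1 mm and lower gently.

```bash
python3 -m pendant '[[36,[0,1,0],[0,0,0]],[36,[4,1,0],[0,0,0]],[36,[8,1,0],[0,0,0]],[36,[11,1,0],[0,0,0]],[36,[14,1,0],[0,0,0]],[36,[17,1,0],[0,0,0]],[36,[20,1,0],[0,0,0]],[36,[22,1,0],[0,0,0]],[36,[22,1,0],[0,0,0]]]'
python3 - <<'E'
from h import *
go([.5562,-.2321,.0515],78.9)
snap('wrist','w7')
go([.5562,-.2321,.0515],78.9)
E
```

```text
time_s: 8.52
tool_pos: [0.5556, -0.2321, 0.0522]
tool_rot: [92.0, 90.0, 170.9]
force: [-0.3, 0.4, -0.3]
grip_width: 0.0397
shift mm [0.7, -0.5, 0.1] rv [-0.0001, -0.0, -0.0004] | now pos [ 0.5556 -0.2321  0.0522] jawyaw 78.9 tilt [-0.02  0.  ] F [-0.3  0.4 -0.3] grip 39.7 t 8.52 q [ -8.  25.  35. 103. -16.  58. 112.]
shift mm [0.9, -0.5, 0.2] rv [-0.0001, 0.0, -0.0002] | now pos [ 0.5557 -0.2322  0.0524] jawyaw 78.89 tilt [-0.01  0.  ] F [ 0.4  0.1 -1.2] grip 39.4 t 8.57 q [ -8.  25.  35. 103. -16.  58. 112.]
```

View pics/w7.png

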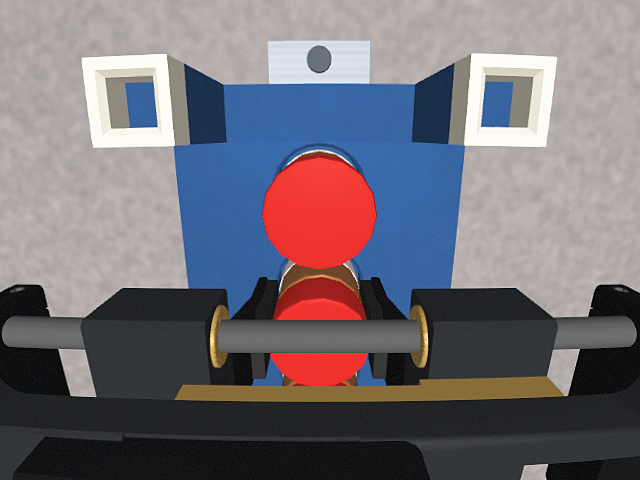

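The vial is inside the well with no side force. I'll lower the last 1 to 2 mm and release.

```bash
python3 -m pendant '[[36,[0.8,0,0],[0,0,0]],[36,[1.5,0,0],[0,0,0]],[36,[1.5,0,0],[0,0,0]],[42,[1.5,0,0],[0,0,0]],[50,[1.5,0,0],[0,0,0]],[60,[1.5,0,0],[0,0,0]],[60,[1.5,0,0],[0,0,0]]]'
python3 - <<'E'
from h import *
snap('wrist','w8')
go([.5562,-.2321,.25],78.9)
E
```

```text
time_s: 9.15
tool_pos: [0.5557, -0.2321, 0.0509]
tool_rot: [77.2, 90.0, 156.1]
force: [-0.3, 0.0, -0.3]
grip_width: 0.0543
shift mm [-199.1, -0.5, 0.1] rv [-0.0001, 0.0, -0.0001] | now pos [ 0.5557 -0.2321  0.0509] jawyaw 78.9 tilt [-0.01  0.  ] F [-0.4 -1.1  0.6] grip 56.6 t 9.2 q [ -8.  25.  35. 103. -16.  58. 112.]
```

View pics/w8.png

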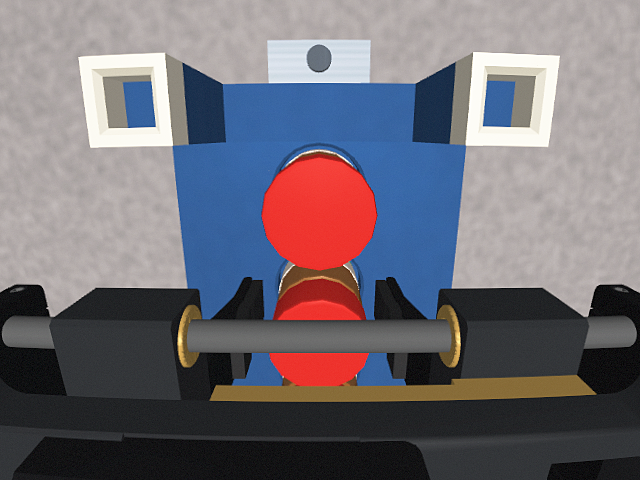

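```bash
python3 -m pendant '[[60,[-10,0,0],[0,0,0]],[60,[-40,0,0],[0,0,0]],[60,[-80,0,0],[0,0,0]],[60,[-120,0,0],[0,0,0]],[60,[-155,0,0],[0,0,0]],[60,[-170,0,0],[0,0,0]],[60,[-170,0,0],[0,0,0]],[60,[-170,0,0],[0,0,0]]]'
python3 - <<'E'
from h import *
d=snap('wrist','w9');np.savez('w9.npz',**d)
import h
o=telemetry.get_obs()
Rn=R.from_euler('xyz',o['tool_rot'],degrees=True)
print((Rn.inv()*R.from_matrix(target_R(-17.95))).as_rotvec())
go([.564,.242,.2],-17.95)
E
```

```text
time_s: 9.87
tool_pos: [0.5562, -0.2324, 0.2225]
tool_rot: [-82.6, 89.9, -3.7]
force: [-0.0, 0.4, -0.3]
grip_width: 0.0596
[ 1.69032472e+00  9.86120835e-05 -6.23722852e-04]
shift mm [21.1, 82.8, 466.7] rv [-1.4513, 0.0006, 0.0001] | now pos [ 0.5554 -0.2319  0.2208] jawyaw 78.9 tilt [-0.01  0.03] F [-0.5 -0.9 -0.9] grip 59.7 t 9.92 q [-12.  15.  38.  93.  -9.  75. 107.]
```

View pics/w9.png

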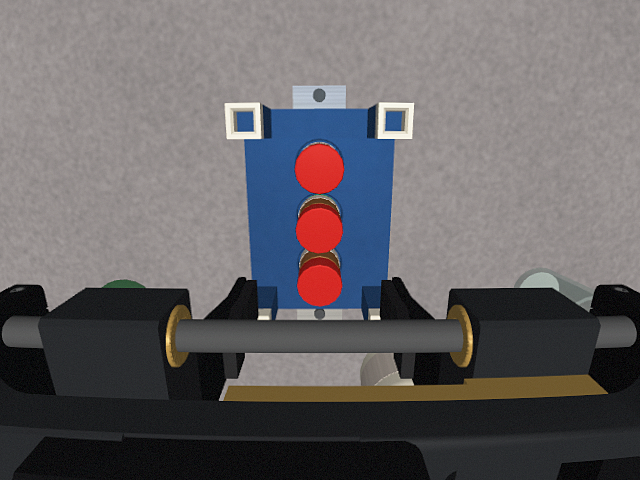

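All three vials stand alike in a row, at (319,170), (319,229) and (319,285). Now I'm moving to the handle.

```bash
python3 -m pendant '[[60,[0,4,22],[0.05,0,0]],[60,[0,9,52],[0.17,0,0]],[60,[0,15,85],[0.29,0,0]],[60,[2,21,118],[0.41,0,0]],[60,[4,27,152],[0.53,0,0]],[60,[6,33,186],[0.65,0,0]],[60,[8,39,220],[0.77,0,0]],[60,[10,45,254],[0.89,0,0]],[60,[12,51,288],[1.01,0,0]],[60,[12,57,322],[1.13,0,0]]]'
python3 - <<'E'
from h import *
go([.564,.242,.2],-17.95)
E
```

```text
time_s: 10.75
tool_pos: [0.5601, 0.0963, 0.2066]
tool_rot: [-176.8, 89.8, -162.8]
force: [0.3, 0.5, 1.1]
grip_width: 0.06
shift mm [6.5, 140.4, 39.0] rv [0.5573, -0.004, 0.0014] | now pos [0.5601 0.0963 0.2066] jawyaw 13.98 tilt [-0.23 -0.07] F [0.3 0.5 1.1] grip 60.0 t 10.75 q [-41.  10.  33.  99.  -6.  73.   7.]
```

```bash
python3 -m pendant '[[60,[1,33,9],[0.12,0,0]],[60,[2,66,18],[0.24,0,0]],[60,[4,95,26],[0.36,0,0]],[60,[5,120,33],[0.47,0,0]],[60,[6,135,38],[0.54,0,0]],[60,[6.5,140.4,39],[0.557,0,0]],[60,[6.5,140.4,39],[0.557,0,0]],[60,[6.5,140.4,39],[0.557,0,0]]]'
python3 - <<'E'
from h import *
d=snap('wrist','w10');np.savez('w10.npz',**d)
go([.564,.242,.2],-17.95)
E
```

```text
time_s: 11.42
tool_pos: [0.5645, 0.2389, 0.2014]
tool_rot: [-108.9, 89.8, -126.5]
force: [0.1, 0.1, -0.1]
grip_width: 0.06
shift mm [1.9, 3.4, -2.0] rv [0.0055, -0.0004, 0.0019] | now pos [0.5649 0.2382 0.2019] jawyaw -17.64 tilt [-0.06 -0.1 ] F [ 0.2 -0.2  0.2] grip 60.0 t 11.47 q [-52.  16.  32.  93.  -9.  74. -36.]
```

View pics/w10.png

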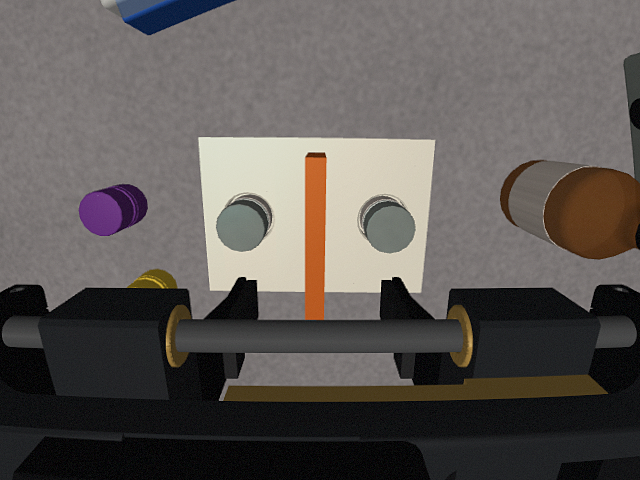

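The handle is vertical in the view at column 315 and the jaw centre is at 319. I'll nudge 2 mm, narrow the jaws and descend.

```bash
python3 -m pendant '[[50,[0,2,-1],[0.004,0,0]],[42,[12,4,-2],[0.0055,0,0]],[40,[30,4,-2],[0.0055,0,0]],[40,[50,4,-2],[0.0055,0,0]],[40,[65,4,-2],[0.0055,0,0]],[40,[70,4,-2],[0.0055,0,0]],[40,[70,4,-2],[0.0055,0,0]],[40,[70,4,-2],[0.0055,0,0]]]'
python3 - <<'E'
from h import *
go([.564,.2425,.098],-17.95)
d=snap('wrist','w11');np.savez('w11.npz',**d)
go([.564,.2425,.098],-17.95)
E
```

```text
time_s: 12.13
tool_pos: [0.5644, 0.2445, 0.1327]
tool_rot: [34.2, 90.0, 16.3]
force: [0.9, 0.7, 0.2]
grip_width: 0.0403
shift mm [34.7, -2.1, 0.2] rv [0.0002, 0.0002, -0.0001] | now pos [0.5644 0.2445 0.1327] jawyaw -17.94 tilt [0.01 0.  ] F [0.9 0.7 0.2] grip 40.3 t 12.13 q [-51.  20.  31.  97. -11.  66. -35.]
shift mm [35.4, -2.5, -0.1] rv [0.0004, 0.001, -0.0011] | now pos [0.5648 0.2448 0.1334] jawyaw -17.93 tilt [0.07 0.04] F [ 0.4 -0.7 -0.1] grip 39.9 t 12.18 q [-51.  20.  31.  97. -11.  66. -35.]
```

View pics/w11.png

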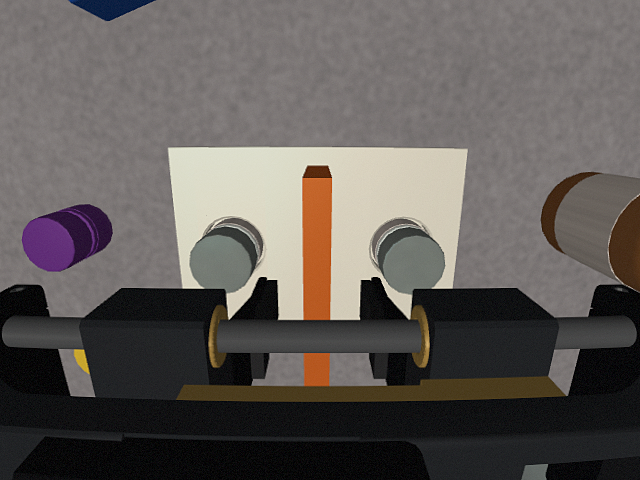

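```bash
python3 -m pendant '[[40,[8,-1,-0.5],[0,0,0]],[40,[18,-2,-0.5],[0,0,0]],[40,[28,-2,-0.5],[0,0,0]],[40,[34,-2,-0.5],[0,0,0]],[40,[35,-2,-0.5],[0,0,0]],[30,[35,-2,-0.5],[0,0,0]],[20,[35,-2,-0.5],[0,0,0]],[10,[35,-2,-0.5],[0,0,0]],[8,[35,-2,-0.5],[0,0,0]],[8,[35,-2,-0.5],[0,0,0]]]' 50
python3 -m pendant '[[8,[0,0,0],[0,0,0]],[8,[0,0,0],[0,0,0]],[8,[0,0,0],[0,0,0]]]' 50
python3 - <<'E'
from h import *
d=snap('wrist','w12');np.savez('w12.npz',**d)
go([.564,.2425,.098],-17.95)
E
```

```text
time_s: 13.02
tool_pos: [0.5633, 0.2433, 0.098]
tool_rot: [61.1, 90.0, 43.2]
force: [-1.8, 0.8, 1.0]
grip_width: 0.0146
time_s: 13.27
tool_pos: [0.5632, 0.2434, 0.098]
tool_rot: [83.0, 90.0, 65.1]
force: [-1.4, 1.2, 3.5]
grip_width: 0.0134
shift mm [-0.0, -0.6, 1.1] rv [0.0008, 0.0, -0.0006] | now pos [0.5631 0.2434 0.098 ] jawyaw -17.91 tilt [0.01 0.03] F [-0.5 -0.4  3.6] grip 13.2 t 13.32 q [-51.  22.  30.  99. -12.  63. -34.]
```

View pics/w12.png

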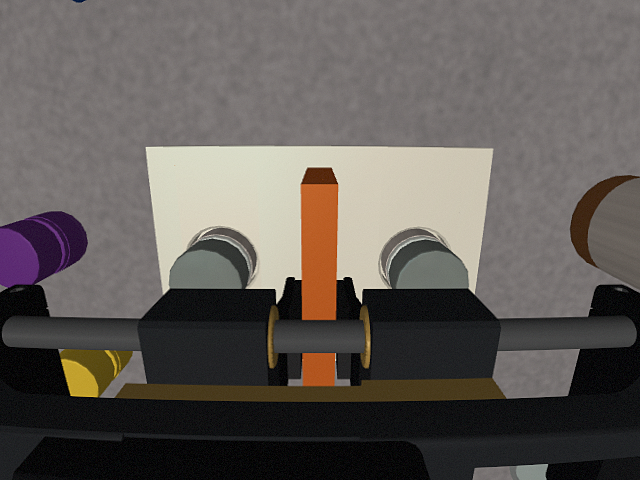

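The handle is held (13.3 mm opening). I'll lift gently.

```bash
python3 -m pendant '[[8,[-2,0,0],[0,0,0]],[8,[-5,0,0],[0,0,0]],[8,[-10,0,0],[0,0,0]],[8,[-17,0,0],[0,0,0]],[8,[-25,0,0],[0,0,0]],[8,[-33,0,0],[0,0,0]],[8,[-38,0,0],[0,0,0]],[8,[-40,0,0],[0,0,0]],[8,[-40,0,0],[0,0,0]],[8,[-40,0,0],[0,0,0]]]' 50
python3 - <<'E'
from h import *
d=snap('wrist','w13');np.savez('w13.npz',**d)
d=snap('scene','s13')
cv2.imwrite('pics/s13c.png',cv2.resize(d['image'][230:370,300:470],None,fx=4,fy=4))
go([.564,.2425,.24],-17.95)
E
```

```text
time_s: 14.15
tool_pos: [0.563, 0.2432, 0.1376]
tool_rot: [122.0, 90.0, 104.1]
force: [-1.2, -1.0, -4.4]
grip_width: 0.0137
shift mm [-102.9, -0.2, 1.3] rv [0.0008, -0.0006, 0.0005] | now pos [0.5627 0.2431 0.1371] jawyaw -17.9 tilt [-0.04 -0.02] F [-0.3 -0.2 -4.8] grip 13.4 t 14.25 q [-51.  19.  31.  97. -11.  67. -35.]
```

View pics/w13.png

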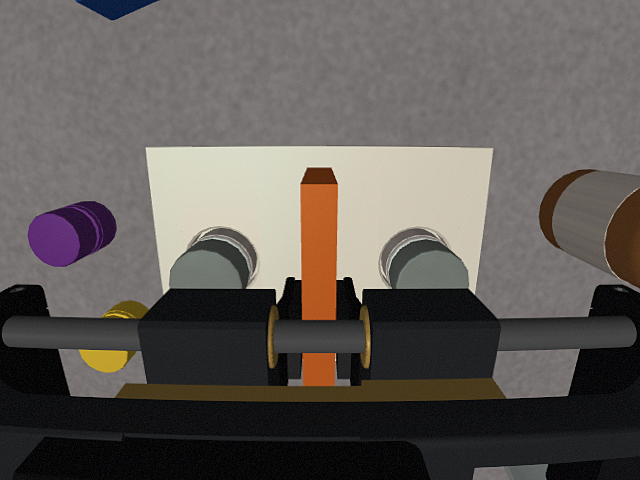

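View pics/s13c.png

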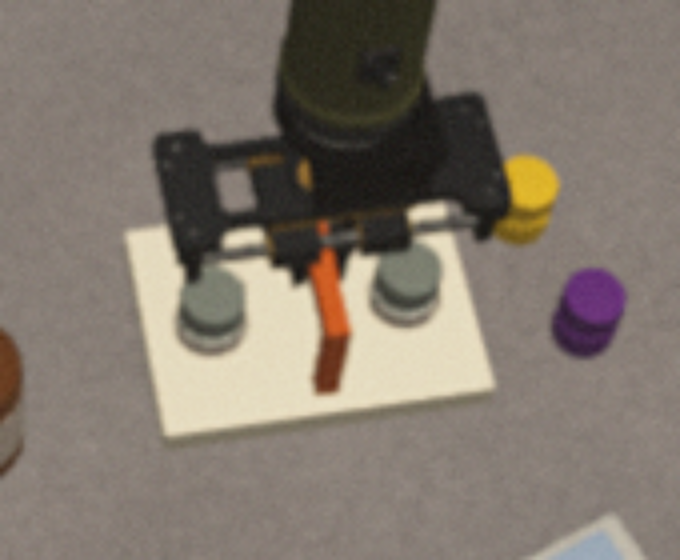

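Nothing shifted in the hand during the lift, so the tray is level. I'll raise it and carry it over smoothly.

```bash
python3 -m pendant '[[8,[-3,0,0],[0,0,0]],[8,[-10,0,0],[0,0,0]],[8,[-22,0,0],[0,0,0]],[8,[-36,0,0],[0,0,0]],[8,[-52,0,0],[0,0,0]],[8,[-68,0,0],[0,0,0]],[8,[-82,0,0],[0,0,0]],[8,[-93,0,0],[0,0,0]],[8,[-100,0,0],[0,0,0]],[8,[-103,0,0],[0,0,0]]]' 50
python3 - <<'E'
from h import *
go([.556,-.2321,.24],-11.1)
E
```

```text
time_s: 15.08
tool_pos: [0.5637, 0.2433, 0.2424]
tool_rot: [50.6, 89.9, 32.7]
force: [1.3, 0.0, -4.9]
grip_width: 0.0133
shift mm [1.7, -454.7, 138.9] rv [-0.1189, 0.0017, -0.0018] | now pos [0.5637 0.2433 0.2424] jawyaw -17.91 tilt [0.12 0.08] F [ 1.3  0.  -4.9] grip 13.3 t 15.08 q [-52.  15.  32.  90.  -8.  78. -37.]
```

```bash
python3 -m pendant '[[8,[0,-2,0.6],[0,0,0]],[8,[0,-8,2.4],[0,0,0]],[8,[0,-18,5.5],[-0.01,0,0]],[8,[0,-32,9.8],[-0.02,0,0]],[8,[0,-48,14.7],[-0.03,0,0]],[8,[0,-66,20.2],[-0.04,0,0]],[8,[0,-84,25.7],[-0.05,0,0]],[8,[0,-102,31.2],[-0.06,0,0]],[8,[0,-120,36.7],[-0.07,0,0]],[8,[0,-138,42.2],[-0.08,0,0]]]' 50
python3 - <<'E'
from h import *
go([.556,-.2321,.24],-11.1)
E
```

```text
time_s: 15.92
tool_pos: [0.5601, 0.0963, 0.2398]
tool_rot: [-136.8, 89.9, -150.1]
force: [0.3, -0.1, -4.6]
grip_width: 0.0133
shift mm [0.0, -320.4, 71.8] rv [-0.0392, -0.0012, 0.0011] | now pos [0.5601 0.0963 0.2398] jawyaw -13.35 tilt [-0.08 -0.05] F [ 0.3 -0.1 -4.6] grip 13.3 t 15.92 q [-45.   9.  36.  96.  -6.  76. -21.]
```

```bash
python3 -m pendant '[[8,[0,-16,3.6],[-0.004,0,0]],[8,[0,-34,7.6],[-0.008,0,0]],[8,[0,-53,11.9],[-0.012,0,0]],[8,[0,-72,16.1],[-0.016,0,0]],[8,[0,-91,20.4],[-0.02,0,0]],[8,[0,-110,24.6],[-0.024,0,0]],[8,[0,-129,28.9],[-0.028,0,0]],[8,[0,-148,33.2],[-0.032,0,0]],[8,[0,-167,37.4],[-0.036,0,0]],[8,[0,-185,41.5],[-0.039,0,0]]]' 50
python3 - <<'E'
from h import *
go([.556,-.2321,.24],-11.1)
E
```

```text
time_s: 16.75
tool_pos: [0.5572, -0.0933, 0.2398]
tool_rot: [-157.8, 89.9, -169.0]
force: [-0.8, -0.5, -5.0]
grip_width: 0.0137
shift mm [-0.1, -136.4, 25.6] rv [-0.0009, -0.0014, 0.0006] | now pos [ 0.5572 -0.0933  0.2398] jawyaw -11.15 tilt [-0.08 -0.02] F [-0.8 -0.5 -5. ] grip 13.7 t 16.75 q [-32.   9.  43.  97.  -7.  76.   2.]
```

```bash
python3 -m pendant '[[8,[0,-18,3.4],[0,0,0]],[8,[0,-36,6.8],[0,0,0]],[8,[0,-54,10.1],[0,0,0]],[8,[0,-72,13.5],[0,0,0]],[8,[0,-89,16.7],[0,0,0]],[8,[0,-104,19.5],[0,0,0]],[8,[0,-117,22],[0,0,0]],[8,[0,-127,23.8],[0,0,0]],[8,[0,-133,25],[0,0,0]],[8,[0,-136,25.5],[0,0,0]]]' 50
python3 -m pendant '[[8,[0,0,0],[0,0,0]],[8,[0,0,0],[0,0,0]],[8,[0,0,0],[0,0,0]],[8,[0,0,0],[0,0,0]]]' 50
python3 - <<'E'
from h import *
go([.556,-.2321,.24],-11.1)
for c in ['wrist','scene','top']:
    d=snap(c,c[0]+'14');np.savez(c[0]+'14.npz',**d)
    go([.556,-.2321,.24],-11.1)
    if c=='scene': cv2.imwrite('pics/s14c.png',cv2.resize(d['image'][80:240,200:370],None,fx=4,fy=4))
    if c=='top': cv2.imwrite('pics/t14c.png',cv2.resize(d['image'][180:320,360:500],None,fx=4,fy=4))
E
```

```text
time_s: 17.58
tool_pos: [0.5566, -0.2306, 0.2402]
tool_rot: [-156.1, 90.0, -167.3]
force: [0.5, -0.2, -4.4]
grip_width: 0.0132
time_s: 17.92
tool_pos: [0.5578, -0.228, 0.2405]
tool_rot: [97.1, 90.0, 86.1]
force: [1.1, -0.9, -5.0]
grip_width: 0.0132
shift mm [0.5, -4.4, -0.9] rv [0.0019, -0.0001, -0.0006] | now pos [ 0.5578 -0.228   0.2405] jawyaw -10.99 tilt [0.   0.04] F [ 1.1 -0.9 -5. ] grip 13.2 t 17.92 q [-19.  16.  47.  92. -12.  78.  18.]
shift mm [0.5, -4.1, -0.9] rv [0.0016, 0.0, -0.0005] | now pos [ 0.5577 -0.2282  0.2405] jawyaw -11.01 tilt [0.01 0.03] F [-0.2  0.4 -4.5] grip 13.2 t 17.97 q [-19.  16.  47.  92. -12.  78.  18.]
shift mm [0.6, -4.0, -0.9] rv [0.0015, -0.0, -0.0004] | now pos [ 0.5576 -0.2283  0.2406] jawyaw -11.02 tilt [0.   0.02] F [ 0.  -0.1 -5. ] grip 13.6 t 18.02 q [-19.  16.  47.  92. -12.  78.  18.]
shift mm [0.6, -3.8, -0.9] rv [0.0012, 0.0001, -0.0003] | now pos [ 0.5576 -0.2285  0.2406] jawyaw -11.03 tilt [0.01 0.02] F [ 0.2 -0.1 -4.7] grip 13.5 t 18.07 q [-19.  16.  47.  92. -12.  78.  18.]
```

View pics/w14.png

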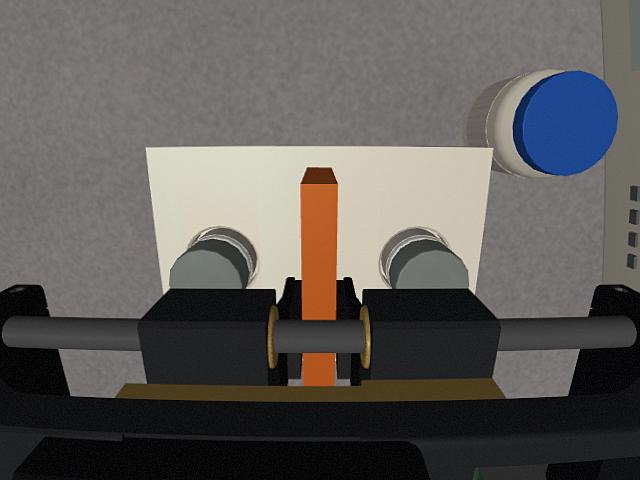

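View pics/s14c.png

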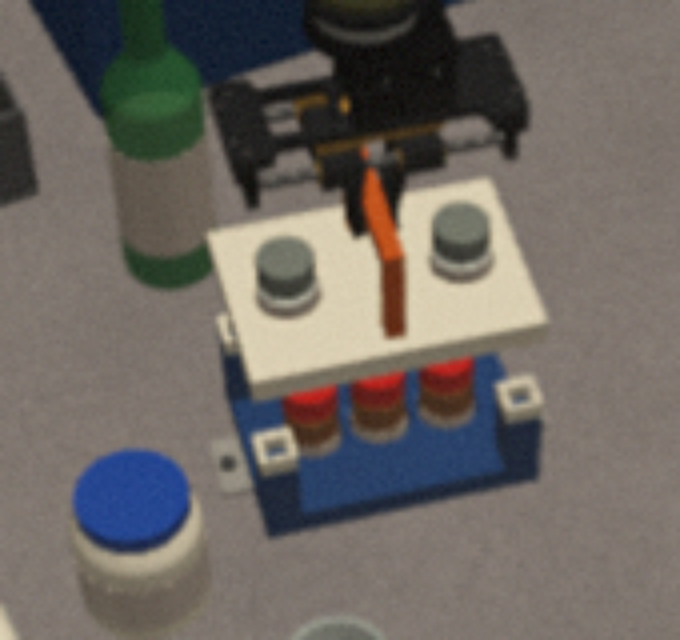

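View pics/t14c.png

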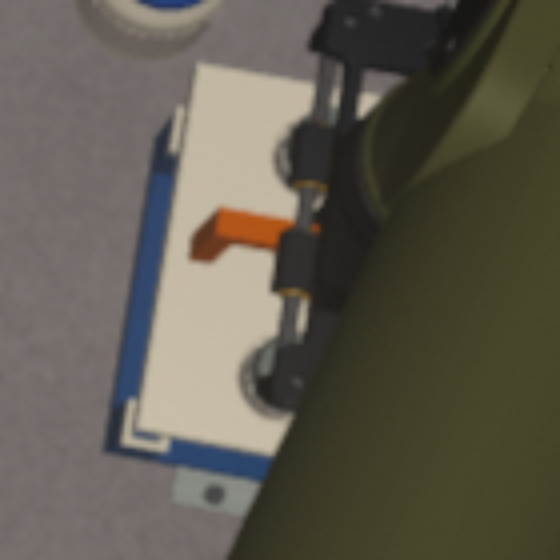

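The tray is level above the blue tray. I'll use the two visible plate corners in the top view, crop (198,63) and (137,430), to check how the tray sits in the hand.

Run:
```python
from h import *
d=dict(np.load('t14.npz'))
uv=(np.array([[198,63],[137,430]],float)+.5)/4-.5+np.array([360,180])
w=atheight(d,uv,.1746); print('corners',w.round(4)); e=w[0]-w[1]; yaw=np.degrees(np.arctan2(e[1],e[0])); print('len',np.linalg.norm(e),'yaw',yaw)
a=np.radians(-11.1); ux=np.array([np.cos(a),np.sin(a)]);uy=np.array([-ux[1],ux[0]])
print('tray centre est',w[:,:2].mean(0)-.07*uy)
o=[telemetry.get_obs()['tool_pos']]; print(o)
go([.556,-.2321,.24],-11.1)
```

```text
corners [[ 0.6701 -0.179   0.1746]
 [ 0.4731 -0.14    0.1746]]
len 0.20083334284981905 yaw -11.188841043822254
tray centre est [ 0.55814483 -0.22819302]
[array([ 0.55759724, -0.22851063,  0.24056731])]
shift mm [0.6, -3.8, -0.9] rv [0.0012, 0.0001, -0.0003] | now pos [ 0.5576 -0.2285  0.2406] jawyaw -11.03 tilt [0.01 0.02] F [ 0.2 -0.1 -4.7] grip 13.5 t 18.07 q [-19.  16.  47.  92. -12.  78.  18.]
```

```bash
python3 -m pendant '[[8,[2,-1,-0.3],[0,0,0]],[8,[6,-2,-0.6],[0,0,0]],[8,[13,-3.8,-1],[0,0,0]],[8,[21,-3.8,-1],[0,0,0]],[8,[29,-3.8,-1],[0,0,0]],[8,[36,-3.8,-1],[0,0,0]],[8,[40,-3.8,-1],[0,0,0]],[8,[42,-3.8,-1],[0,0,0]],[8,[42,-3.8,-1],[0,0,0]],[8,[42,-3.8,-1],[0,0,0]]]' 50
python3 -m pendant '[[8,[0,0,0],[0,0,0]],[8,[0,0,0],[0,0,0]],[8,[0,0,0],[0,0,0]],[8,[0,0,0],[0,0,0]]]' 50
python3 - <<'E'
from h import *
for c in ['wrist','scene','top']:
    d=snap(c,c[0]+'15');np.savez(c[0]+'15.npz',**d)
    go([.5558,-.2322,.196],-11.1)
    if c=='scene': cv2.imwrite('pics/s15c.png',cv2.resize(d['image'][100:240,220:360],None,fx=5,fy=5,interpolation=cv2.INTER_CUBIC))
    if c=='top': cv2.imwrite('pics/t15c.png',cv2.resize(d['image'][180:320,360:500],None,fx=4,fy=4,interpolation=cv2.INTER_CUBIC))
E
```

```text
time_s: 18.9
tool_pos: [0.5559, -0.2327, 0.1987]
tool_rot: [-11.7, 90.0, -22.8]
force: [0.2, 0.5, -5.1]
grip_width: 0.0135
time_s: 19.23
tool_pos: [0.5559, -0.2326, 0.1988]
tool_rot: [12.4, 90.0, 1.3]
force: [0.6, -0.1, -5.1]
grip_width: 0.0136
shift mm [2.8, 0.4, -0.1] rv [0.0003, 0.0004, -0.0001] | now pos [ 0.5558 -0.2326  0.1988] jawyaw -11.08 tilt [0.03 0.  ] F [-0.1  0.3 -4.6] grip 13.5 t 19.28 q [-18.  18.  47.  95. -13.  73.  20.]
shift mm [2.7, 0.4, -0.1] rv [0.0002, 0.0003, -0.0001] | now pos [ 0.5558 -0.2326  0.1987] jawyaw -11.09 tilt [0.02 0.  ] F [-0.2  0.  -4.2] grip 13.3 t 19.33 q [-18.  18.  47.  95. -13.  73.  20.]
shift mm [2.7, 0.5, -0.0] rv [0.0002, 0.0002, -0.0001] | now pos [ 0.5558 -0.2327  0.1987] jawyaw -11.09 tilt [0.01 0.  ] F [ 0.  -0.3 -4.6] grip 13.5 t 19.38 q [-18.  18.  47.  95. -13.  73.  20.]
```

View pics/s15c.png

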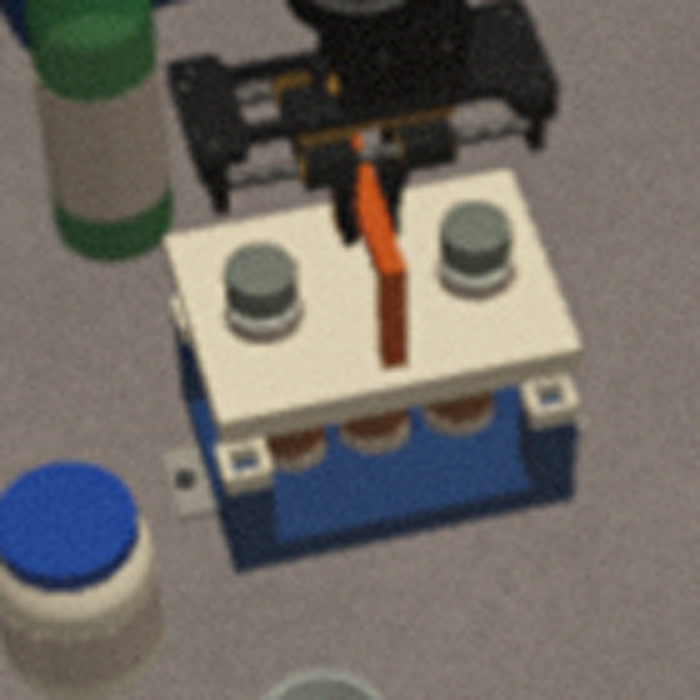

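View pics/t15c.png

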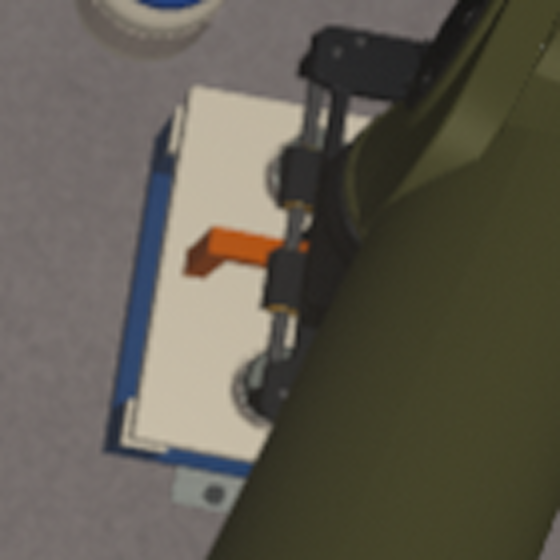

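Run:
```python
from h import *
a=np.radians(-11.1); ux=np.array([np.cos(a),np.sin(a)]);uy=np.array([-ux[1],ux[0]])
d=dict(np.load('t15.npz'))
uv=(np.array([[190,87],[135,438]],float)+.5)/4-.5+np.array([360,180])
w=atheight(d,uv,.1328); e=w[0]-w[1]; print(np.linalg.norm(e),np.degrees(np.arctan2(e[1],e[0])),w[:,:2].mean(0)-.07*uy)
d=dict(np.load('s15.npz'))
uv=(np.array([[166,238],[226,420],[580,345]],float)+.5)/5-.5+np.array([220,100])
w=atheight(d,uv,.1328); print(w.round(4)); print('scene centre', (w[0]+w[2])[:2]/2, np.linalg.norm(w[0]-w[1]),np.linalg.norm(w[1]-w[2]))
uv=(np.array([[244,462],[551,396]],float)+.5)/5-.5+np.array([220,100]); s=atheight(d,uv,.085); print('sockets +y',s.round(4), 'ctr',s[:,:2].mean(0)-.057*uy)
```

```text
0.1993703367950485 -10.663375792371731 [ 0.55630275 -0.23220994]
[[ 0.6425 -0.3165  0.1328]
 [ 0.666  -0.1803  0.1328]
 [ 0.4735 -0.1433  0.1328]]
scene centre [ 0.55800438 -0.22988709] 0.1382169121341606 0.19606114987003062
sockets +y [[ 0.6557 -0.1867  0.085 ]
 [ 0.4844 -0.1538  0.085 ]] ctr [ 0.55910169 -0.22616069]
```

Run:
```python
from h import *
a=np.radians(-11.1); Rz=np.array([[np.cos(a),-np.sin(a)],[np.sin(a),np.cos(a)]])
d=dict(np.load('s15.npz')); d0=dict(np.load('scene.npz'))
x0,y0,x1,y1,f=220,100,360,240,5
im=cv2.resize(d['image'],None,fx=f,fy=f,interpolation=cv2.INTER_CUBIC)
def quad(c,hx,hy,z,col,off=(0,0)):
    q=np.array([[-hx,-hy],[hx,-hy],[hx,hy],[-hx,hy]])+off
    p=proj(d,np.c_[(Rz@q.T).T+c,np.full(4,z)]); cv2.polylines(im,[((p+.5)*f-.5).round().astype(int)],True,col,1)
L=np.array([.5560,-.2320]); U=np.array([.5560,-.2324])
for sx in(-1,1):
    for sy in(-1,1): quad(L,.013,.013,.085,(0,255,0),(sx*.087,sy*.057))
quad(U,.1,.07,.1328,(255,0,255)); quad(U,.1,.07,.1128,(255,0,255))
cv2.imwrite('pics/s15o.png',im[y0*f:y1*f,x0*f:x1*f])
```

```text
(no output)
```

View pics/s15o.png

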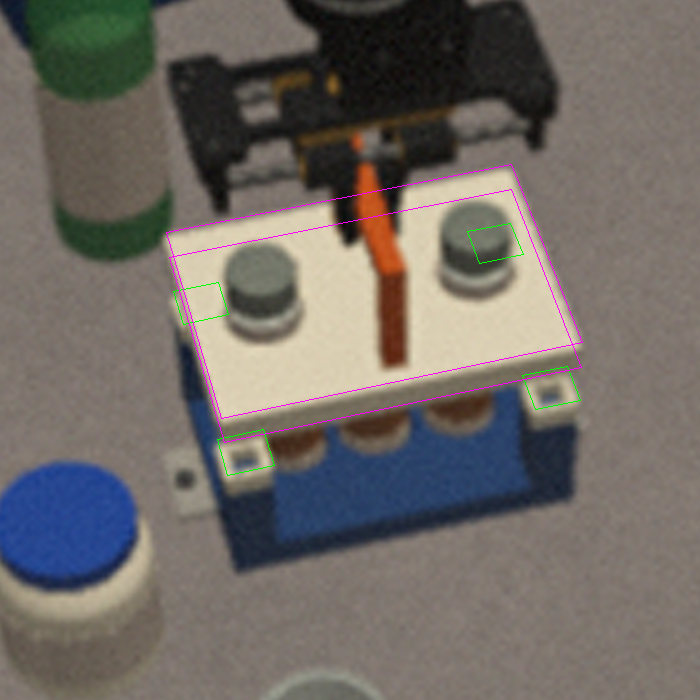

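In the scene overlay the predicted sockets sit about 1 to 2 px high, but that pick is biased by the depth of the holes. The top camera, the wrist camera and the fit of the vial in its well all agree within 1 mm, and the sockets allow ±2 mm plus the chamfer. I'm lowering slowly and watching the force.

```bash
python3 -m pendant '[[8,[2,0.4,0],[0,0,0]],[8,[5,0.4,0],[0,0,0]],[8,[8,0.4,0],[0,0,0]],[8,[11,0.4,0],[0,0,0]],[8,[14,0.4,0],[0,0,0]],[8,[16.5,0.4,0],[0,0,0]],[8,[18.5,0.4,0],[0,0,0]],[8,[20,0.4,0],[0,0,0]],[8,[20,0.4,0],[0,0,0]]]' 50
python3 - <<'E'
from h import *
for c in ['scene','top']:
    d=snap(c,c[0]+'16');np.savez(c[0]+'16.npz',**d)
    go([.5558,-.2322,.171],-11.1)
    if c=='scene': cv2.imwrite('pics/s16c.png',cv2.resize(d['image'][100:240,220:360],None,fx=5,fy=5,interpolation=cv2.INTER_CUBIC))
E
```

```text
time_s: 20.13
tool_pos: [0.5556, -0.2322, 0.1782]
tool_rot: [174.1, 90.0, 163.0]
force: [0.6, -0.9, -4.9]
grip_width: 0.0132
shift mm [7.4, 0.0, 0.1] rv [0.0002, -0.0002, -0.0] | now pos [ 0.5557 -0.2322  0.1784] jawyaw -11.09 tilt [-0.01  0.  ] F [-0.4 -0.2 -4.6] grip 13.7 t 20.18 q [-18.  19.  47.  96. -14.  71.  20.]
shift mm [7.6, 0.1, -0.1] rv [0.0002, 0.0001, -0.0] | now pos [ 0.5558 -0.2323  0.1786] jawyaw -11.09 tilt [ 0.01 -0.  ] F [ 0.  -0.  -4.3] grip 13.7 t 20.23 q [-18.  19.  47.  96. -14.  71.  20.]
```

View pics/s16c.png

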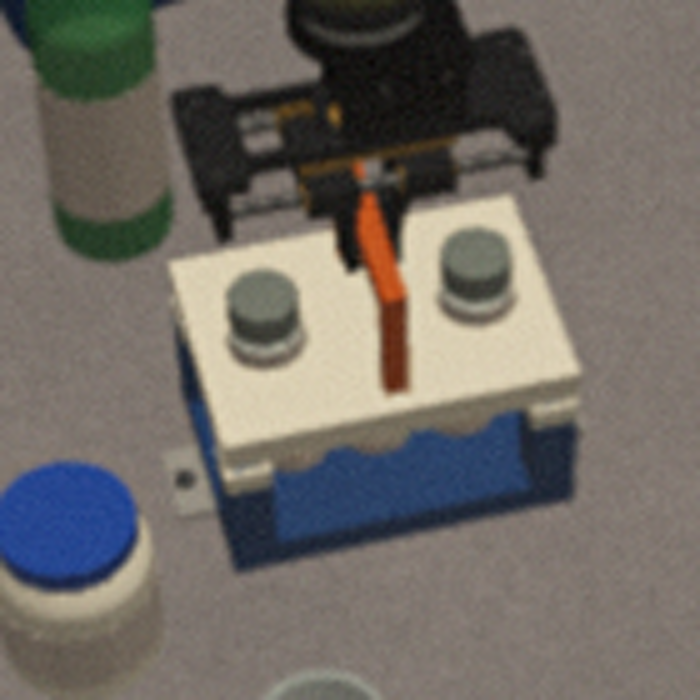

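The lug tips are about 4 to 5 mm into the sockets and there is no contact force. Continuing.

```bash
python3 -m pendant '[[8,[1,0,0],[0,0,0]],[8,[2,0,0],[0,0,0]],[8,[3,0,0],[0,0,0]],[8,[4,0,0],[0,0,0]],[8,[5,0,0],[0,0,0]],[8,[6,0,0],[0,0,0]],[8,[6.5,0,0],[0,0,0]],[8,[7,0,0],[0,0,0]],[8,[7,0,0],[0,0,0]]]' 50
python3 - <<'E'
from h import *
go([.5558,-.2322,.171],-11.1)
E
```

```text
time_s: 20.98
tool_pos: [0.5558, -0.2322, 0.1714]
tool_rot: [143.9, 90.0, 132.8]
force: [-0.4, 0.1, -5.2]
grip_width: 0.0138
shift mm [0.4, 0.0, 0.0] rv [0.0002, -0.0001, -0.0001] | now pos [ 0.5558 -0.2322  0.1714] jawyaw -11.09 tilt [-0.    0.01] F [-0.4  0.1 -5.2] grip 13.8 t 20.98 q [-18.  19.  46.  97. -14.  71.  21.]
```

Still free, so I'll go down in fractions of a millimetre until the tray's weight comes off the wrist.

```bash
python3 -m pendant '[[8,[0.3,0,0],[0,0,0]],[8,[0.6,0,0],[0,0,0]],[8,[0.9,0,0],[0,0,0]],[8,[0.9,0,0],[0,0,0]]]' 50
python3 -m pendant '[[8,[0.3,0,0],[0,0,0]],[8,[0.6,0,0],[0,0,0]],[8,[0.6,0,0],[0,0,0]]]' 50
```

```text
time_s: 21.32
tool_pos: [0.5559, -0.2323, 0.1711]
tool_rot: [29.2, 90.0, 18.1]
force: [-0.7, 0.5, -2.5]
grip_width: 0.0136
time_s: 21.57
tool_pos: [0.5559, -0.2323, 0.171]
tool_rot: [47.0, 90.0, 35.9]
force: [-3.0, 1.3, 5.2]
grip_width: 0.0132
```

It is seated: the weight is off the wrist at TCP z = 0.171, which is the expected stacked height. Releasing.

```bash
python3 -m pendant '[[14,[-0.3,0,0],[0,0,0]],[18,[-0.3,0,0],[0,0,0]],[24,[-0.3,0,0],[0,0,0]],[32,[-0.3,0,0],[0,0,0]],[36,[-0.3,0,0],[0,0,0]],[36,[-0.3,0,0],[0,0,0]]]' 20
python3 - <<'E'
from h import *
go([.5558,-.2322,.30],-11.1)
d=snap('wrist','w17')
E
```

```text
time_s: 22.07
tool_pos: [0.5559, -0.2323, 0.1702]
tool_rot: [-32.8, 90.0, -43.9]
force: [-0.6, -0.3, 0.3]
grip_width: 0.0338
shift mm [-129.8, 0.1, -0.1] rv [0.0002, 0.0003, 0.0002] | now pos [ 0.5559 -0.2323  0.1702] jawyaw -11.09 tilt [ 0.01 -0.01] F [-0.6 -0.3  0.3] grip 33.8 t 22.07 q [-18.  19.  46.  97. -15.  70.  21.]
```

View pics/w17.png

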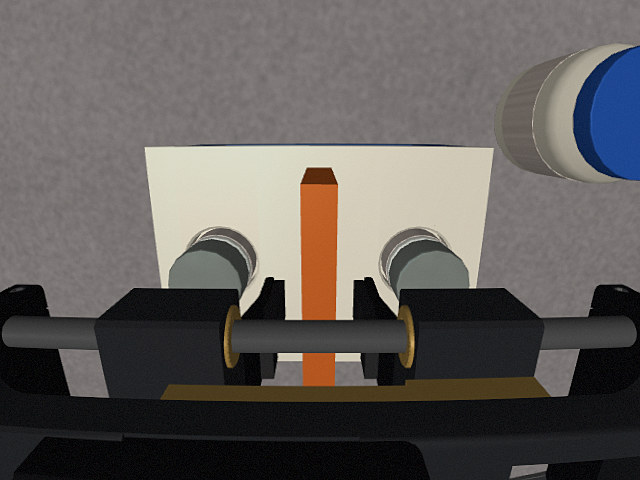

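The jaws are open and clear of the handle. I'll lift away and move back toward the middle for an unobstructed check.

```bash
python3 -m pendant '[[36,[-4,0,0],[0,0,0]],[36,[-15,0,0],[0,0,0]],[36,[-35,0,0],[0,0,0]],[36,[-60,0,0],[0,0,0]],[36,[-90,0,0],[0,0,0]],[36,[-110,0,0],[0,0,0]],[36,[-110,30,0],[0,0,0]],[36,[-110,60,0],[0,0,0]],[36,[-110,95,0],[0,0,0]],[36,[-110,130,0],[0,0,0]]]'
python3 -m pendant '[[36,[0,35,0],[0,0,0]],[36,[0,70,0],[0,0,0]],[36,[0,105,0],[0,0,0]],[36,[0,130,0],[0,0,0]],[36,[0,140,0],[0,0,0]],[36,[0,140,0],[0,0,0]]]'
python3 - <<'E'
from h import *
for c in ['scene','top','wrist']:
    d=snap(c,c[0]+'18');np.savez(c[0]+'18.npz',**d)
    if c=='scene': cv2.imwrite('pics/s18c.png',cv2.resize(d['image'][110:230,220:360],None,fx=5,fy=5,interpolation=cv2.INTER_CUBIC))
    if c=='top':
        cv2.imwrite('pics/t18c.png',cv2.resize(d['image'][180:320,360:500],None,fx=4,fy=4,interpolation=cv2.INTER_CUBIC))
        print(world(d,[(435,222),(410,295),(440,300),(410,225)])[0].round(4))
        for n,h in [('tub_mid',.055),('beaker_mid',.045),('reagent_mid',.08),('wine_mid',.145),('handle',.173)]:
            for r in models.landmark_of(c,n)[:1]:
                print(n,round(r['confidence'],2),atheight(d,[[r['centre'][1]*640,r['centre'][0]*480]],h)[0].round(4))
E
```

```text
time_s: 22.95
tool_pos: [0.5811, -0.1041, 0.2819]
tool_rot: [17.5, 89.9, 6.3]
force: [0.6, -0.1, -0.2]
grip_width: 0.0362
time_s: 23.45
tool_pos: [0.6081, 0.0363, 0.2808]
tool_rot: [68.4, 90.0, 57.7]
force: [-0.0, -0.6, -0.5]
grip_width: 0.0356
[[ 0.6186 -0.2403  0.1399]
 [ 0.4652 -0.2011  0.0212]
 [ 0.45   -0.2557  0.0885]
 [ 0.6187 -0.1911  0.1083]]
tub_mid 0.9 [ 0.7611 -0.1729  0.055 ]
reagent_mid 0.58 [0.77   0.2003 0.08  ]
wine_mid 0.92 [ 0.6162 -0.4648  0.145 ]
handle 0.57 [ 0.5541 -0.237   0.173 ]
```

View pics/s18c.png

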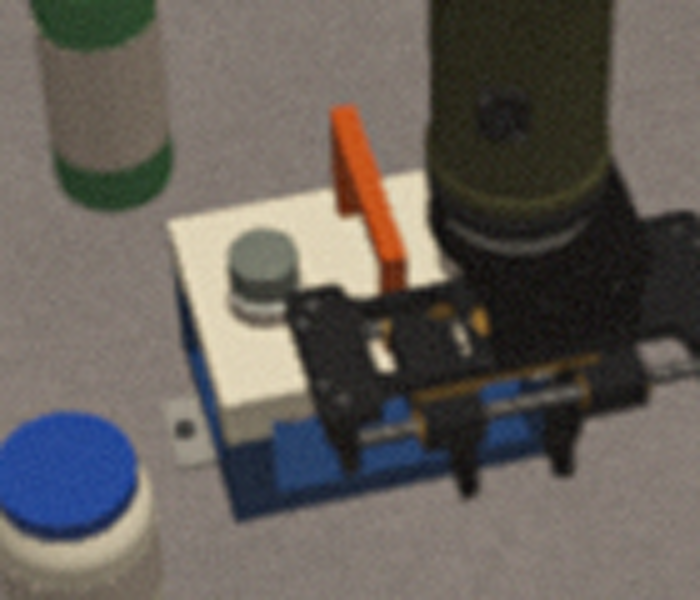

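View pics/t18.png

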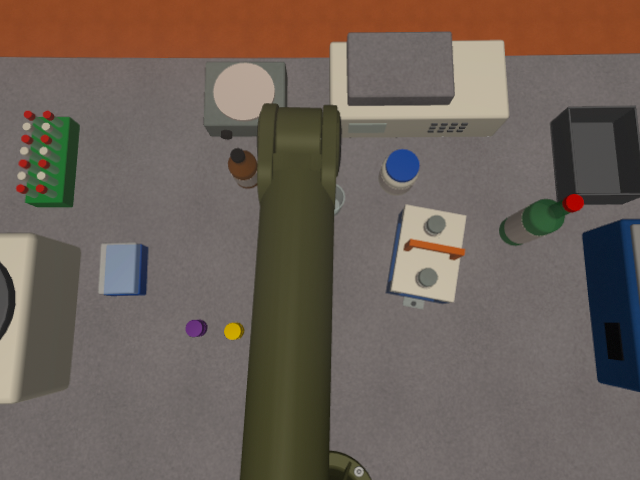

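View pics/t18c.png

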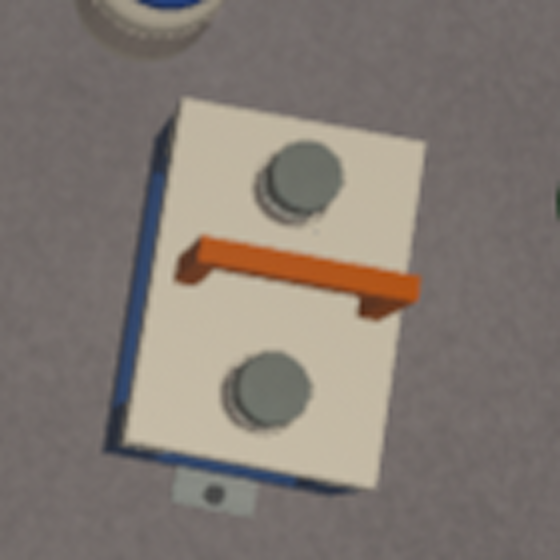

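The tray is stacked with both jars in place. I'll check its height and tilt by fitting a plane to the depth image.

Run:
```python
from h import *
d=dict(np.load('t18.npz'))
def c(p): return (np.array(p,float)+.5)/4-.5+np.array([360,180])
hsv=cv2.cvtColor(d['image'],cv2.COLOR_BGR2HSV)
poly=c([[188,106],[418,148],[372,480],[132,440]]).round().astype(np.int32)
m=np.zeros((480,640),np.uint8); cv2.fillConvexPoly(m,poly,1); m=cv2.erode(m,np.ones((3,3)))
m&=((hsv[...,1]<60)&(hsv[...,2]>150)).astype(np.uint8); m=cv2.erode(m,np.ones((3,3)))
ys,xs=np.where(m); w,z=world(d,np.c_[xs,ys]); w=w[z>0]
k=abs(w[:,2]-np.median(w[:,2]))<.01; w=w[k]
A=np.c_[w[:,:2]-w[:,:2].mean(0),np.ones(len(w))]; s=np.linalg.lstsq(A,w[:,2],rcond=None)[0]; print(len(w),'tilt deg',np.degrees(s[:2]).round(2),'height',s[2])
P=atheight(d,c([[182,98],[427,142],[124,444],[379,490]]),.105); print(P.round(4),P.mean(0).round(4))
print(telemetry.get_obs()['time_s'])
```

```text
2895 tilt deg [ 0.23 -0.06] height 0.10476782180744032
[[ 0.6685 -0.1823  0.105 ]
 [ 0.6417 -0.321   0.105 ]
 [ 0.4704 -0.143   0.105 ]
 [ 0.4445 -0.2831  0.105 ]] [ 0.5563 -0.2323  0.105 ]
23.85
```

Plate top is at 104.8 mm (105 expected when fully home), tilt at most 0.25°, and the centre is within 0.5 mm of the blue tray's. Handing in.

```bash
python3 -c "
from cell import env
print(env.sign_off())"
```

```text
the job is handed in; nothing more can be done
None
```

I put the amber vial upright into the green-floored well, between the two stored vials. Then I lifted the white tray by its handle, carried it level with both jars in place, lowered it onto the blue tray and let go. I moved the arm clear and handed the job in after about 24 s of the 64 s allowed.

**Seating:** the tray's weight came off the wrist at the expected stacked height. A plane fitted to the top camera's depth image put the plate top at 104.8 mm, against 105 mm when fully home. The tilt was at most 0.25° and the centre was within 0.5 mm of the blue tray's.

**Other objects:** the tub, reagent bottle and wine bottle were found within about 3 mm of where they started. The beaker was partly hidden by the arm at the last look and was not re-measured.

**Disagreements:** before the final lowering, a rough reading from the scene camera put the sockets a few mm from the other measurements. I trusted the top and wrist cameras, and the lugs entered with no side force. In the last check the handle detector was about 5 mm off in y from the fitted plate centre, with low confidence (0.57), so I relied on the plane and corner fits.

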